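# Hook the split retaining ring out of the microscope stage

## Task

Take the hook pick from the rack and, reaching in under the microscope, hook its toe under the end of the split retaining ring that lies over the stage's relief slot and lift the ring out of its groove. Draw the ring forward with the pick, lay it flat and wholly on the rubber pad at the front of the stage and unhook it, then hang the pick upright in its free place in the rack. Keep your fingers off the ring, do not hit the microscope, and leave the other things where they are.

Things in the scene. Friction and masses are not known exactly. Their poses are not given: they have to be found in the camera images.
- stage: Fixed dark steel plate on a pale block, 275 (x) by 170 mm (y), flat top at z = 50 mm; x runs from -190 mm (front, towards the robot) to +85 mm. Origin on the desk under the centre of a round recess, z up. The recess is 94 mm wide, 6 mm deep (seat at z = 44 mm); the ring lies in it flush with the plate top.
- lip (a point): Aluminium keeper lip, 100 degrees of arc about the stage's +x, point at x = 44, y = 0, z = 52.5 mm on the stage (its underside; top 4 mm higher); axes as the stage. It reaches 6 mm over the recess and forms the groove that holds the ring's far part: the ring must come up at its -x side first, then be drawn out towards -x.
- relief (a point): Relief slot in the stage, 16 mm wide, under the ring: this point is on its floor (z = 34 mm on the stage, 10 mm below the ring's underside) at x = 0, y = 0; axes as the stage. The slot runs along x from x = +15 mm out through the front of the plate. The ring's end bridges it at x = -33 to -45 mm.
- pad (a point): Centre of the black rubber pad let into the plate top, flush with it (z = 50 mm on the stage), at x = -119 mm, y = 0 on the stage; axes as the stage. The pad is 126 mm (x) by 150 mm (y); the relief slot runs on through its middle along x, so a toe lowered into the slot comes free of a ring lying on the pad.
- ring: Loose split steel ring, 90 mm outside, 66 mm inside diameter, 6 mm thick, 75 to 155 g. Origin at the centre of its underside, z up. It is open from 95 to 152 degrees (counter-clockwise from its +x); each end has a small lug 7 mm wide that reaches inward to 28 mm from the centre. It starts in the recess with its axes within 5 degrees of the stage's.
- ring_end (a point): Point on the ring's underside, mid-width, near one end: 39 mm from the ring's centre along the ring's -x; this part bridges the relief slot and is where the toe goes under.
- pick: Hook pick, loose, 90 to 170 g. Origin on its axis at the underside of a 34 mm square, 6 mm thick collar, by which it hangs; z up along the handle. Black square handle 24 by 24 mm from the collar to z = 80 mm, sides along x and y. Round shank 8 mm thick down to z = -85 mm. It starts upright in one rack place, its toe (at +x) towards the rack's -x.
- toe (a point): Centre of the end face of the pick's flat toe: x = +18.0, z = -76.2 mm on the pick, axes as the pick. The toe is 10 mm wide (y), 6 mm thick and 20 mm long from the shank axis; it points towards +x and turns back up by 26 degrees, so it is level when the handle leans 26 degrees towards the toe's side.
- rack: Fixed tool rack on a wooden base 110 by 240 mm, origin on the desk at its middle, z up. Two aluminium forks with tops at z = 130 mm at y = -55 and +55 mm; each has two tines with a 14 mm slot between, open towards the rack's -x (tines from x = -30 to +38 mm). A crossbar behind at x = 42 mm.
- slot_a (a point): Place in the fork at the rack's y = -55 mm, x = 0, z = 130 mm: a hung tool's collar underside centre rests here.
- slot_b (a point): The same in the fork at the rack's y = +55 mm. Hook pick and probe start in either one.
- probe: Straight probe hanging in the other fork: same collar and origin, but a round handle 20 mm thick and only 50 mm long and a straight pointed shank without toe. Leave it alone.
- scope: Fixed black stereo microscope, origin and axes as the stage. Lens barrel, 49 mm thick, over the recess centre from z = 145 mm; head above it (x -6 to 68, y -40 to 40, z 197 to 273 mm), eyepieces up to 0.4 m; post at x 40, y 140 mm, bar from it to the head. No room for an upright gripper over the recess: lean the tool about 26 degrees, upper end to the stage's -x.
- organiser: Clear parts box with compartments, 90 by 200 by 30 mm, origin under its middle. Bystander.
- tin: Low round black tin with a pale lid, 60 mm wide, 32 mm high, origin under its middle. Bystander.
- block: White plastic block 60 by 100 by 30 mm, origin under its middle. Bystander.

How it is judged:
By the outcome, as a careful person would: the job done as asked, in the order asked, and still so for the second after the job is handed in, with the robot touching nothing.
It also fails if it takes over 64 s, if anything falls off the work surface, if the arm or the gripper's body presses on something with over 40 N, if the wrist force passes 120 N, or if a joint passes its speed limit or range.

## Robot

A 6-joint arm with a two-finger parallel gripper is mounted at the origin on the work surface. World frame = base frame: x ahead of the robot, y to its left, z up, the work surface at z = 0. Lengths are in m, angles in rad, forces in N, time in s.
With the tool pointing down it reaches from about 0.3 to 0.775 m from the base axis. Payload 14.6 kg.
Tool frame: the origin (TCP) lies at the very end of the fingers, on their centre line; the grasp point (between the pads) lies 19 mm behind it; y points along the fingers, z is the direction in which the jaws open and shut, and the axes are right-handed (so a half turn about y gives the same grasp; the last joint's range is limited). The gripper opens to 94 mm and grips with 3 to 60 N. Pads are 16 mm wide; open, the fingers measure 119 mm over their backs; the gripper's body (75 mm by 177 mm) begins 78 mm behind the grasp point.
Start: joints at [1.052, 0.3, 1.521, -0, 1.321, -0.067], TCP at [0.24, 0.495, 0.167] pointing down, gripper open.
Joint ranges: [-3.03, 3.03], [-0.79, 2.21], [0.23, 2.52], [-1.04, 4.18], [0, 3.07], [-2.55, 2.55]. Speed limits (rad/s): [2.22, 2.22, 2.57, 3.14, 3.14, 3.14].

## Interface

Orientations are given as [roll, pitch, yaw] about the fixed x, y, z axes, in that order (R = Rz(yaw) Ry(pitch) Rx(roll)).
In Python, from station import get_obs, camera, job gives the robot as it stands.
- The arm moves only by the tool step_arm, never from a script. Its argument "targets" is a list of rows, each a list of 6 numbers: the shift along the tool's x, y, z in mm, then the turn, a rotation vector about the tool's x, y, z in degrees. In form: [[dx, dy, dz, rx, ry, rz], ...]. A call has 1 to 12 rows; each row shifts and turns the commanded pose from where the row before left it, along the tool's axes as they then stand; what a row does not reach is not made up. A row lasts 1/8 s, in which the tool goes at most 62.5 mm and 10.7 degrees, less where a joint would pass 70% of its speed; a pose out of reach is approached as far as the arm can. A call is refused whole if a number of a shift passes 62.5 or a number of a turn 10.7, either way. A call with a gripper value outside its range is refused whole. "gripper" is the opening, from -1 (shut) to 1 (fully open), set as the call begins (left out, the last holds). The fingers move at their own pace and stop on an object; "squeeze" is the grip in N (left out, the last holds). Time passes only in rows, so rows that do not move let the fingers close. It gives the time, the measured TCP pose, the force and the opening at its end, in the units of the state.
- get_obs(): the state, without advancing time (a new reading comes with each control period).
- camera(name): name is "side" or "top" or "wrist"; returns a dict with "pixels" (420x560x3 uint8, red, green, blue), "intrinsics" (3x3 intrinsics, pixels), "R" (3x3) and "t" (3): a world point X has camera coordinates R X + t; the wrist camera has in their place "tool_from_camera" (4x4, takes a point from camera to tool coordinates, whose origin is the TCP and whose axes are the tool frame's). Camera axes: x right, y down, z forward; pixel columns grow to the right and rows downward; lengths in m; the calibration is good to about 2 mm. A picture is of the moment at which its call begins: read the wrist's pose just before it. There is no depth.
- job.hand_in(): hands the job in, once; it reports no verdict.
The state is a dict: "time_s": time; "qpos": joint angles; "joint_vel": joint speeds; "tau": joint torques, N m; "ee_pos": TCP position; "eef_rot": TCP orientation; "force": force on the tool from outside, world axes, zero at the start; "moment": the same for the moment, N m; "grip_width": finger opening in m.
Only numpy, scipy, OpenCV 4.12 (cv2) and the standard library are available. Lean on these libraries where they do the work, as an engineer would, in place of code of your own. Each camera call takes 0.05 s, during which the arm holds its last target.

## Working session

There is one attempt and no reset: what is moved stays moved. The work goes in short steps, Python scripts to look and compute and a tool call to move; the robot and the scene stay as the last step left them, time stands still between calls to the robot, and variables do not carry over. Pictures are saved under pics/ and viewed, and the job is handed in when it is done.

Besides the shell and the picture viewer there is one more tool, called in YAML: its name, and indented under it one key for each argument. step_arm: Moves the arm, as the interface text tells. Its arguments: {"type":"object","properties":{"targets":{"type":"array","items":{"type":"array","items":{"type":"number"}}},"gripper":{"type":"number"},"squeeze":{"type":"number"}},"required":["targets"]}

```bash
ls; mkdir -p pics
python3 - <<'E'
from station import get_obs, camera, job
import cv2, json, numpy as np
o=get_obs(); print(o)
for n in ["side","top","wrist"]:
    c=camera(n); cv2.imwrite(f"pics/{n}0.png",c["pixels"][:,:,::-1])
    print(n,{k:np.round(v,4).tolist() for k,v in c.items() if k!="pixels"})
E
```

```text
pics
{'time_s': 0.0, 'qpos': array([ 1.05238350e+00,  3.00472856e-01,  1.52154848e+00, -3.22414229e-05,
        1.32069676e+00, -6.65890336e-02]), 'joint_vel': array([ 1.31061730e-03, -4.81383570e-04, -1.82281883e-03, -8.31967420e-04,
       -3.35906975e-04,  8.03231695e-05]), 'tau': array([ 1.50353237e-03, -5.31818891e+01, -3.52721822e+01,  7.08759623e-02,
        2.45482719e-02, -1.26938030e-04]), 'ee_pos': array([0.23999481, 0.49455178, 0.16689918]), 'eef_rot': array([-1.57192135e+00,  4.37264555e-05, -4.51815820e-01]), 'force': array([-0.4761106 , -0.06530915, -0.33033321]), 'moment': array([-0.00531024,  0.01401857, -0.05711011]), 'grip_width': 0.09386605872299547}
side {'intrinsics': [[522.5215, 0.0, 282.2499], [0.0, 522.5215, 204.7897], [0.0, 0.0, 1.0]], 'R': [[0.985, 0.1724, -0.0099], [0.1186, -0.717, -0.6869], [-0.1255, 0.6754, -0.7267]], 't': [-0.5773, 0.0158, 1.5932]}
top {'intrinsics': [[396.0929, 0.0, 281.0326], [0.0, 396.0929, 209.0252], [0.0, 0.0, 1.0]], 'R': [[0.0115, -0.9998, 0.0182], [-0.9942, -0.0133, -0.1072], [0.1074, -0.0168, -0.9941]], 't': [0.0069, 0.592, 1.1013]}
wrist {'intrinsics': [[331.6639, 0.0, 278.1121], [0.0, 331.6639, 210.254], [0.0, 0.0, 1.0]], 'tool_from_camera': [[0.0003, 0.9696, 0.2448, -0.0706], [0.0001, -0.2448, 0.9696, -0.2179], [1.0, -0.0002, -0.0002, -0.0011], [0.0, 0.0, 0.0, 1.0]]}
```

View pics/side0.png

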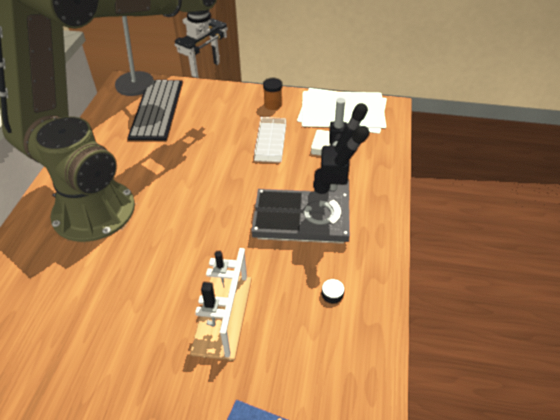

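View pics/top0.png

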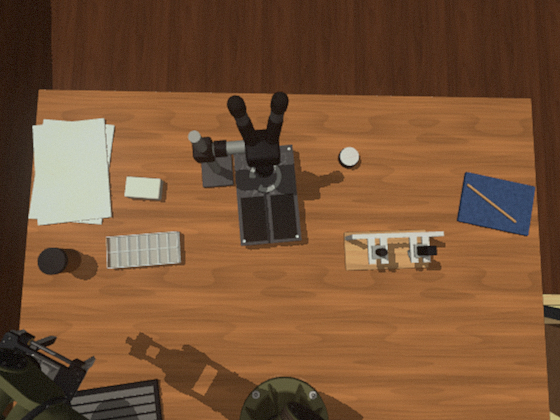

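View pics/wrist0.png

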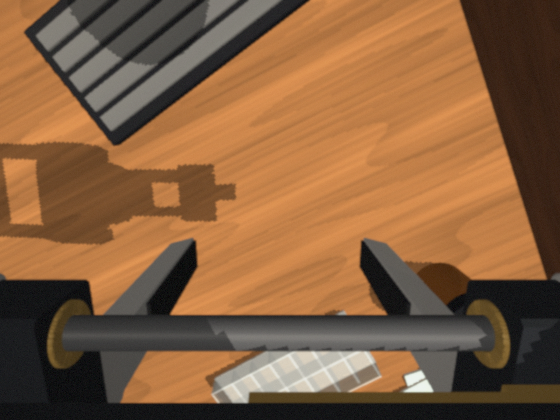

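```bash
cat > h.py <<'E'
import numpy as np, cv2
from station import get_obs, camera, job
from scipy.spatial.transform import Rotation as Rn
def cam(n):
    o=get_obs(); c=camera(n); K=np.array(c["intrinsics"])
    if n=="wrist":
        T=np.array(c["tool_from_camera"]); Rt=Rn.from_euler('xyz',o["eef_rot"]).as_matrix()
        Rwc=Rt@T[:3,:3]; p=Rt@T[:3,3]+o["ee_pos"]; R=Rwc.T; t=-R@p
    else: R,t=np.array(c["R"]),np.array(c["t"])
    return c["pixels"],K,R,t
def ray(px,K,R,t,z):
    d=R.T@np.linalg.inv(K)@np.array([px[0],px[1],1.]); p=-R.T@t
    return p+d*(z-p[2])/d[2]
def proj(X,K,R,t):
    X=np.atleast_2d(X); q=(K@(R@X.T+t[:,None])).T; return q[:,:2]/q[:,2:]
def crop(px,x0,y0,w,h,s,f):
    im=cv2.resize(px[y0:y0+h,x0:x0+w],None,fx=s,fy=s,interpolation=cv2.INTER_CUBIC)
    cv2.imwrite(f,im[:,:,::-1])
E
python3 - <<'E'
from h import *
p,K,R,t=cam("top")
np.savez("top.npz",K=K,R=R,t=t)
crop(p,225,135,85,115,5,"pics/t_stage.png"); crop(p,335,220,120,65,6,"pics/t_rack.png")
p,K,R,t=cam("side")
np.savez("side.npz",K=K,R=R,t=t)
crop(p,240,170,120,80,6,"pics/s_stage.png"); crop(p,180,240,80,120,5,"pics/s_rack.png")
E
```

```text
(no output)
```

View pics/t_stage.png

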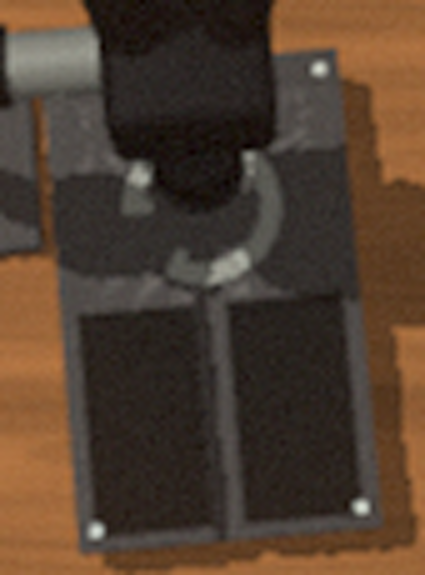

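View pics/t_rack.png

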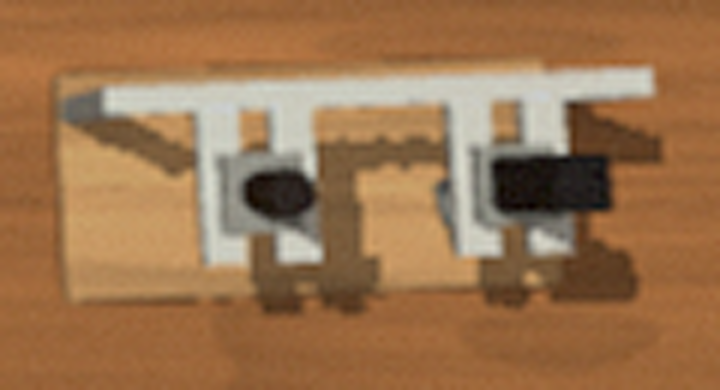

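View pics/s_stage.png

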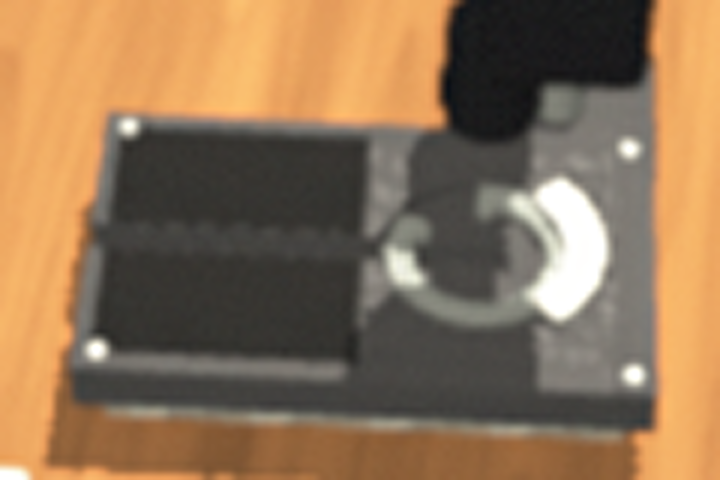

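View pics/s_rack.png

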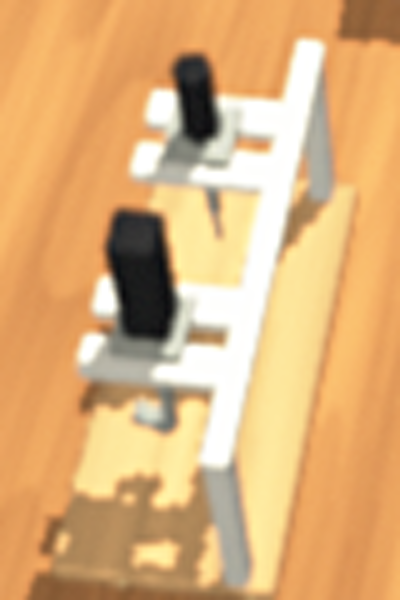

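```bash
cat > fit.py <<'E'
from h import *
from scipy.optimize import least_squares
C={n:np.load(n+".npz") for n in("top","side")}
def u(c,x0,y0,s): return [(c[0]+.5)/s-.5+x0,(c[1]+.5)/s-.5+y0]
def model(p,L):
    c,s=np.cos(p[2]),np.sin(p[2]); L=np.array(L,float)/1000
    return np.c_[p[0]+c*L[:,0]-s*L[:,1],p[1]+s*L[:,0]+c*L[:,1],L[:,2]]
def fit(items,x0):
    def f(p):
        r=[]
        for n,px,L in items:
            c=C[n]; r.append(proj(model(p,[L]),c["K"],c["R"],c["t"])[0]-px)
        return np.concatenate(r)
    s=least_squares(f,x0,loss='soft_l1'); return s.x,f(s.x).reshape(-1,2)
T=lambda c:u(c,225,135,5); S=lambda c:u(c,240,170,6)
it=[("top",T((82,550)),(-190,85,50)),("top",T((381,523)),(-190,-85,50)),("top",T((336,52)),(85,-85,50)),
("side",S((111,117)),(-190,85,50)),("side",S((77,368)),(-190,-85,50)),("side",S((652,395)),(85,-85,50))]
st,r=fit(it,[.55,.1,0]); print("stage",st,"\n",r.round(2))
T=lambda c:u(c,335,220,6); S=lambda c:u(c,180,240,5)
it=[("top",T((515.5,252)),(-30,-55,130)),("top",T((260,262)),(-30,55,130))]
it+=[("side",S((86,322)),(-30,-55,130)),("side",S((142,132)),(-30,55,130))]
rk,r=fit(it,[.4,-.25,0]); print("rack",rk,"\n",r.round(2))
for nm in("slot_a","slot_b"): print(model(rk,[(0,-55 if nm=="slot_a" else 55,130)]))
np.savez("poses.npz",st=st,rk=rk)
E
python3 fit.py
python3 - <<'E'
from fit import *
# overlay
for n in C:
    p=cam(n)[0]; im=cv2.resize(p,None,fx=5,fy=5,interpolation=cv2.INTER_CUBIC)
    c=C[n]
    def dl(pose,L,col):
        q=proj(model(pose,L),c["K"],c["R"],c["t"])*5+2
        cv2.polylines(im,[q.round().astype(int)],False,col,1)
    a=np.linspace(0,2*np.pi,60)
    dl(st,[(47*np.cos(x),47*np.sin(x),50) for x in a],(255,0,0))
    for y in(-8,8): dl(st,[(-190,y,50),(-47,y,50)],(0,255,0))
    dl(st,[(-182,-75,50),(-56,-75,50),(-56,75,50),(-182,75,50),(-182,-75,50)],(0,255,255))
    dl(st,[(85,-85,50),(-190,-85,50),(-190,85,50),(85,85,50)],(255,0,255))
    for y in(-55,55):
        for d in(-7,7): dl(rk,[(-30,y+d,130),(38,y+d,130)],(255,0,0))
        dl(rk,[(-17,y-17,136),(17,y-17,136),(17,y+17,136),(-17,y+17,136),(-17,y-17,136)],(0,255,0))
        dl(rk,[(-17,y-17,130),(17,y-17,130),(17,y+17,130),(-17,y+17,130),(-17,y-17,130)],(0,255,255))
    dl(rk,[(-12,-67,210),(12,-67,210),(12,-43,210),(-12,-43,210),(-12,-67,210)],(0,0,255))
    dl(rk,[(-55,-120,0),(55,-120,0),(55,120,0),(-55,120,0),(-55,-120,0)],(255,255,0))
    x,y=(225,135) if n=="top" else (240,170)
    cv2.imwrite(f"pics/{n}_ov_s.png",im[y*5:(y+115)*5,x*5:(x+120)*5,::-1])
    x,y=(335,220) if n=="top" else (180,240)
    cv2.imwrite(f"pics/{n}_ov_r.png",im[y*5:(y+120)*5,x*5:(x+120)*5,::-1])
E
```

```text
stage [0.68600911 0.06060435 0.10189233] 
 [[-0.37  0.17]
 [ 0.59  0.07]
 [ 0.41 -1.5 ]
 [-0.66 -1.12]
 [-1.29 -0.29]
 [ 1.47 -0.04]]
rack [ 0.47610951 -0.29119133  0.04112422] 
 [[ 0.16  0.29]
 [ 0.52 -0.09]
 [ 0.31 -0.27]
 [-0.03 -0.36]]
[[ 0.4783707  -0.34614483  0.13      ]]
[[ 0.47384832 -0.23623783  0.13      ]]
stage [0.68600911 0.06060435 0.10189233] 
 [[-0.37  0.17]
 [ 0.59  0.07]
 [ 0.41 -1.5 ]
 [-0.66 -1.12]
 [-1.29 -0.29]
 [ 1.47 -0.04]]
rack [ 0.47610951 -0.29119133  0.04112422] 
 [[ 0.16  0.29]
 [ 0.52 -0.09]
 [ 0.31 -0.27]
 [-0.03 -0.36]]
[[ 0.4783707  -0.34614483  0.13      ]]
[[ 0.47384832 -0.23623783  0.13      ]]
```

```bash
cd pics; python3 -c "
import cv2,numpy as np
a=[cv2.imread(f'{n}_ov_{k}.png') for n in('top','side') for k in 'sr']
a=[cv2.copyMakeBorder(x,0,600-x.shape[0],0,600-x.shape[1],0) for x in a]
cv2.imwrite('ovA.png',np.hstack([a[0][:,:450],a[1]])[:, :][:,:1050][:, :].copy()); 
for i,x in enumerate(a): cv2.imwrite(f'ov{i}.png',x)"
```

```text
(no output)
```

View pics/ov0.png

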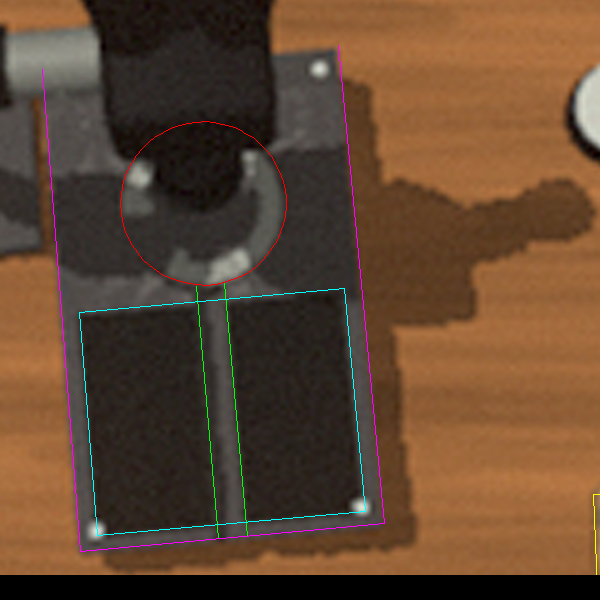

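View pics/ov1.png

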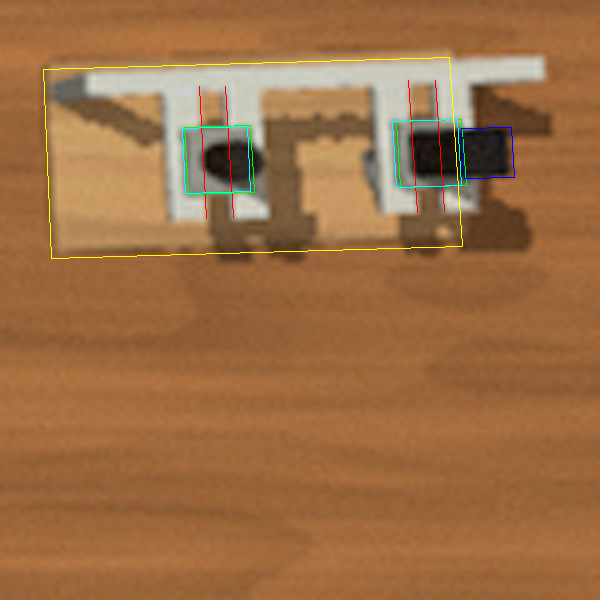

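View pics/ov2.png

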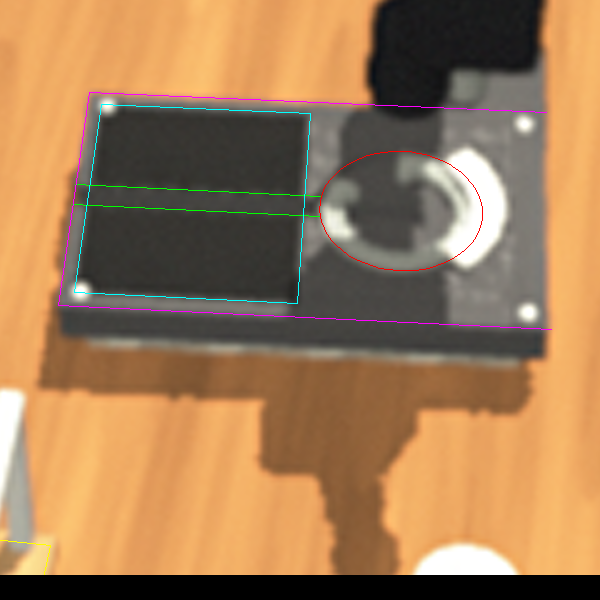

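View pics/ov3.png

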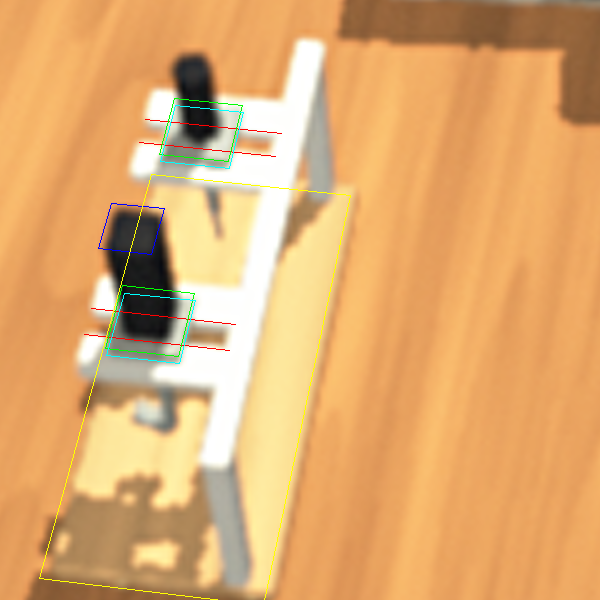

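step_arm:
  targets:
    - [10, -55, 0, 0, -9.4, 0]
    - [20, -55, 0, 0, -9.4, 0]
    - [30, -55, 0, 0, -9.4, 0]
    - [30, 0, -50, 0, 0, 0]
    - [20, 0, -55, 0, 0, 0]
    - [10, 0, -55, 0, 0, 0]
    - [0, 0, -55, 0, 0, 0]
    - [0, 0, -55, 0, 0, 0]
    - [0, 0, -55, 0, 0, 0]
    - [0, 0, -55, 0, 0, 0]
    - [0, 0, -55, 0, 0, 0]
    - [0, 0, -55, 0, 0, 0]

```text
time_s: 1.85
ee_pos: [0.3774, -0.0078, 0.3325]
eef_rot: [-1.571, -0.001, 0.041]
force: [1.1, -0.2, 0.5]
grip_width: 0.0939
```

step_arm:
  targets:
    - [8, 0, -55, 0, 0, 0]
    - [8, 0, -55, 0, 0, 0]
    - [8, 0, -55, 0, 0, 0]
    - [4, 10, -55, 0, 0, 0]
    - [0, 10, -55, 0, 0, 0]
    - [0, 10, -55, 0, 0, 0]
    - [0, 0, -8, 0, 0, 0]
    - [0, 0, 0, 0, 0, 0]
    - [0, 0, 0, 0, 0, 0]

```text
time_s: 2.98
ee_pos: [0.4197, -0.3417, 0.3031]
eef_rot: [-1.571, -0.001, 0.042]
force: [-0.1, -0.3, 0.4]
grip_width: 0.0938
```

Run:
```python
from h import *
p,K,R,t=cam("wrist"); o=get_obs(); print(o["time_s"],o["ee_pos"],o["eef_rot"])
np.savez("w1.npz",K=K,R=R,t=t)
cv2.imwrite("pics/w1.png",p[:,:,::-1])
```

```text
3.025 [ 0.41967493 -0.34167821  0.30309598] [-1.57160280e+00 -9.47924618e-04  4.16708156e-02]
```

View pics/w1.png

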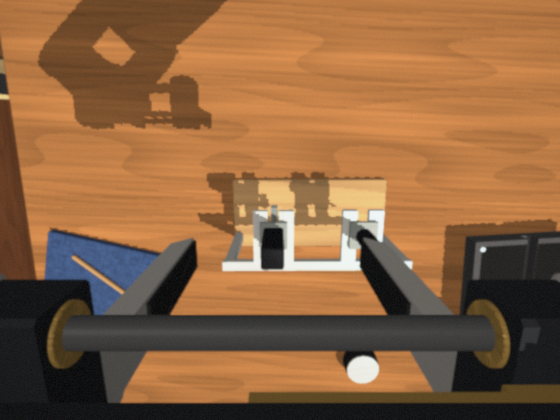

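Run:
```python
from fit import *
p=cv2.imread("pics/w1.png")[:,:,::-1]
c=np.load("w1.npz"); s=5
im=np.ascontiguousarray(cv2.resize(p,None,fx=s,fy=s,interpolation=cv2.INTER_CUBIC))
def dl(pose,L,col):
    q=proj(model(pose,L),c["K"],c["R"],c["t"])*s+2
    cv2.polylines(im,[q.round().astype(int)],False,col,1)
y=-55
for y in (-55,55):
  for d in(-7,7): dl(rk,[(-30,y+d,130),(38,y+d,130)],(255,0,0))
y=-55
dl(rk,[(-17,y-17,136),(17,y-17,136),(17,y+17,136),(-17,y+17,136),(-17,y-17,136)],(0,255,0))
dl(rk,[(-12,-67,210),(12,-67,210),(12,-43,210),(-12,-43,210),(-12,-67,210)],(0,0,255))
cv2.imwrite("pics/w1c.png",im[170*s:280*s,220*s:370*s,::-1])
crop(p,240,195,60,85,7,"pics/w1d.png")
```

```text
stage [0.68600911 0.06060435 0.10189233] 
 [[-0.37  0.17]
 [ 0.59  0.07]
 [ 0.41 -1.5 ]
 [-0.66 -1.12]
 [-1.29 -0.29]
 [ 1.47 -0.04]]
rack [ 0.47610951 -0.29119133  0.04112422] 
 [[ 0.16  0.29]
 [ 0.52 -0.09]
 [ 0.31 -0.27]
 [-0.03 -0.36]]
[[ 0.4783707  -0.34614483  0.13      ]]
[[ 0.47384832 -0.23623783  0.13      ]]
```

View pics/w1c.png

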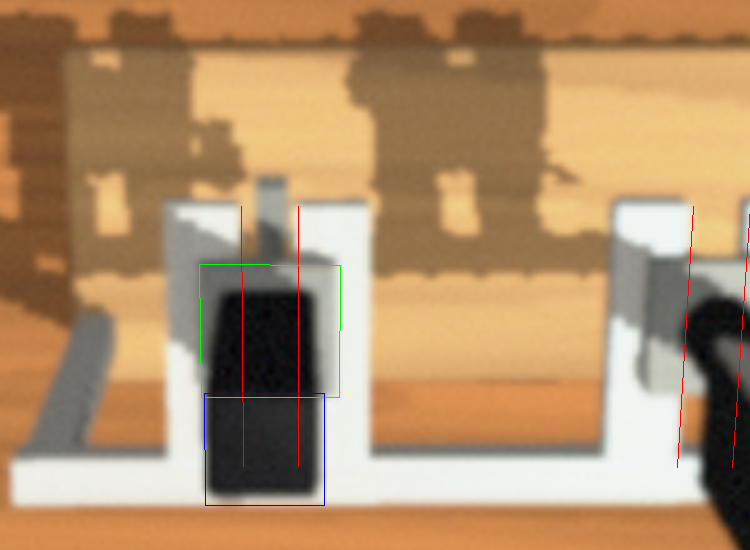

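View pics/w1d.png

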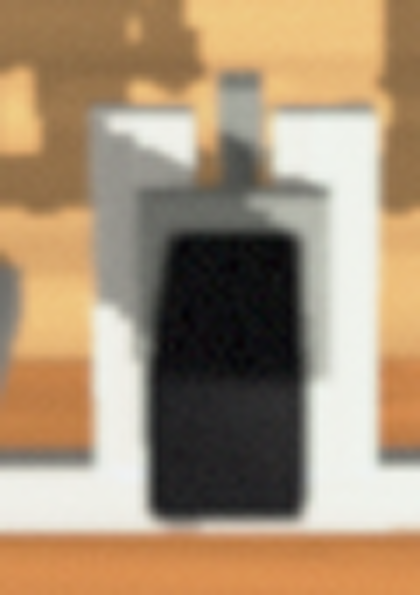

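step_arm:
  targets:
    - [28, 10, -3.6, 0, 0, 0]
    - [28.6, 30, -3.6, 0, 0, 0]
    - [0, 40, 0, 0, 0, 0]
    - [0, 40, 0, 0, 0, 0]
    - [0, 20, 0, 0, 0, 0]
    - [0, 10, 0, 0, 0, 0]
    - [0, 2, 0, 0, 0, 0]
    - [0, 0, 0, 0, 0, 0]
  gripper: 0.3

```text
time_s: 4.03
ee_pos: [0.4766, -0.3477, 0.1513]
eef_rot: [-1.572, -0.001, 0.041]
force: [-0.5, 0.1, -0.4]
grip_width: 0.0608
```

Run:
```python
from h import *
p,K,R,t=cam("wrist"); o=get_obs(); print(o["time_s"],o["ee_pos"],o["eef_rot"],o["force"])
cv2.imwrite("pics/w2.png",p[:,:,::-1])
p,K,R,t=cam("side"); crop(p,160,220,120,120,5,"pics/s2.png")
```

```text
4.075 [ 0.47654738 -0.34777118  0.15134685] [-1.57181161e+00 -1.15688889e-03  4.05038015e-02] [-0.30266314 -0.52236784 -0.08493801]
```

View pics/w2.png

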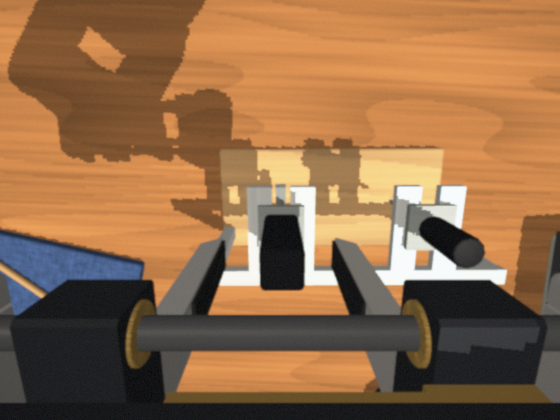

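View pics/s2.png

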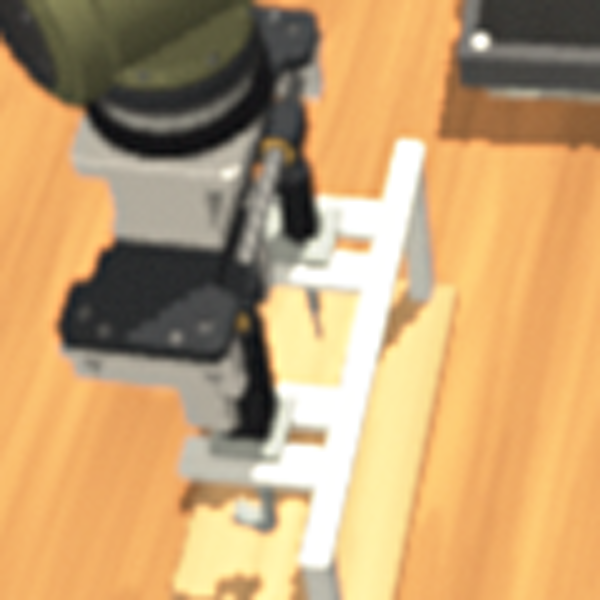

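step_arm:
  targets:
    - [0, 0, 1, 0, 0, 0]
    - [0, 0, 0, 0, 0, 0]

```text
time_s: 4.38
ee_pos: [0.4762, -0.3466, 0.1506]
eef_rot: [-1.571, -0.0, 0.04]
force: [-0.0, -0.7, 0.0]
grip_width: 0.0614
```

step_arm:
  targets:
    - [0, 0, 0, 0, 0, 0]
    - [0, 0, 0, 0, 0, 0]
    - [0, 0, 0, 0, 0, 0]
    - [0, 0, 0, 0, 0, 0]
    - [0, 0, 0, 0, 0, 0]
    - [0, 0, 0, 0, 0, 0]
  gripper: -1
  squeeze: 50

```text
time_s: 5.12
ee_pos: [0.4761, -0.3466, 0.1503]
eef_rot: [-1.571, 0.0, 0.04]
force: [0.1, -0.6, -1.1]
grip_width: 0.024
```

Run:
```python
from h import *
p,K,R,t=cam("wrist"); o=get_obs(); print(o["time_s"],o["ee_pos"],o["eef_rot"],o["force"],o["grip_width"])
np.savez("w3.npz",K=K,R=R,t=t)
crop(p,200,140,150,110,5,"pics/w3.png")
```

```text
5.175 [ 0.47613879 -0.34657116  0.15026464] [-1.57071942e+00  9.76762723e-05  4.03961887e-02] [-0.54089813 -0.05567731 -1.29590616] 0.023654116832614844
```

View pics/w3.png

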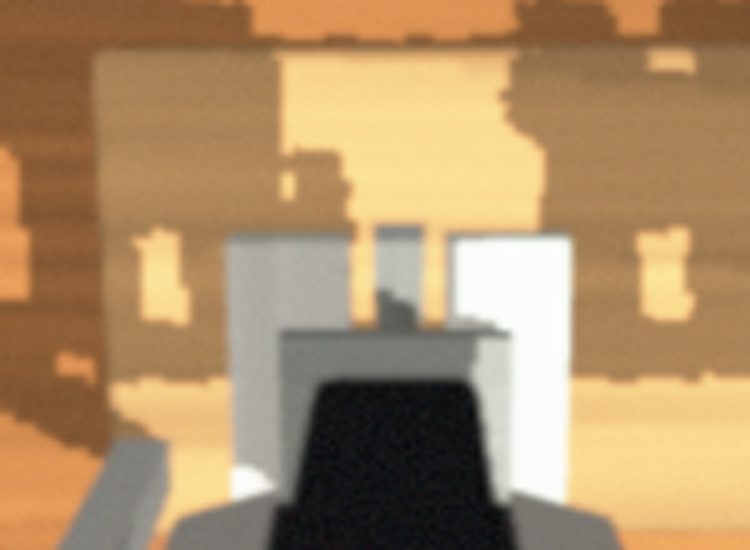

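Run:
```python
from h import *
c=np.load("w3.npz"); 
f=lambda X,Y:[(X+.5)/5-.5+200,(Y+.5)/5-.5+140]
for q,z in (((280,333),.136),((512,333),.136),((318,382),.21),((470,382),.136),((376,228),.06),((424,228),.06),((350,237),.13),((448,237),.13),((228,237),.13),((570,237),.13)): print(q,ray(f(*q),c["K"],c["R"],c["t"],z).round(4))
```

```text
(280, 333) [ 0.4613 -0.3645  0.136 ]
(512, 333) [ 0.46   -0.3311  0.136 ]
(318, 382) [ 0.4482 -0.3562  0.21  ]
(470, 382) [ 0.4675 -0.3368  0.136 ]
(376, 228) [ 0.4587 -0.3515  0.06  ]
(424, 228) [ 0.4583 -0.3425  0.06  ]
(350, 237) [ 0.448 -0.355  0.13 ]
(448, 237) [ 0.4474 -0.3408  0.13  ]
(228, 237) [ 0.4487 -0.3728  0.13  ]
(570, 237) [ 0.4467 -0.323   0.13  ]
```

step_arm:
  targets:
    - [0, -4, 0, 0, 0, 0]
    - [0, -6, 0, 0, 0, 0]
    - [-10, 0, 0, 0, 0, 0]
    - [-20, 0, 0, 0, 0, 0]
    - [-30, 0, 0, 0, 0, 0]
    - [-25, 0, 0, 0, 0, 0]
    - [0, -40, 0, 0, 0, 0]
    - [0, -50, 0, 0, 0, 0]
    - [0, -40, 0, 0, 0, 0]
    - [0, 0, 0, 0, 0, 0]

```text
time_s: 6.42
ee_pos: [0.3913, -0.3506, 0.2931]
eef_rot: [-1.575, -0.003, 0.04]
force: [0.6, 0.6, -1.1]
grip_width: 0.0234
```

Run:
```python
from h import *
p,K,R,t=cam("wrist"); o=get_obs(); print(o["time_s"],o["ee_pos"],o["eef_rot"],o["force"],o["grip_width"])
np.savez("w4.npz",K=K,R=R,t=t)
crop(p,200,140,150,110,5,"pics/w4.png")
p,K,R,t=cam("side"); crop(p,120,180,150,120,5,"pics/s4.png")
```

```text
6.475 [ 0.39095143 -0.35017629  0.29074347] [-1.57202772e+00 -1.05903678e-03  4.01929801e-02] [-0.2158618  -0.44951244 -2.98445969] 0.023572728257476524
```

View pics/w4.png

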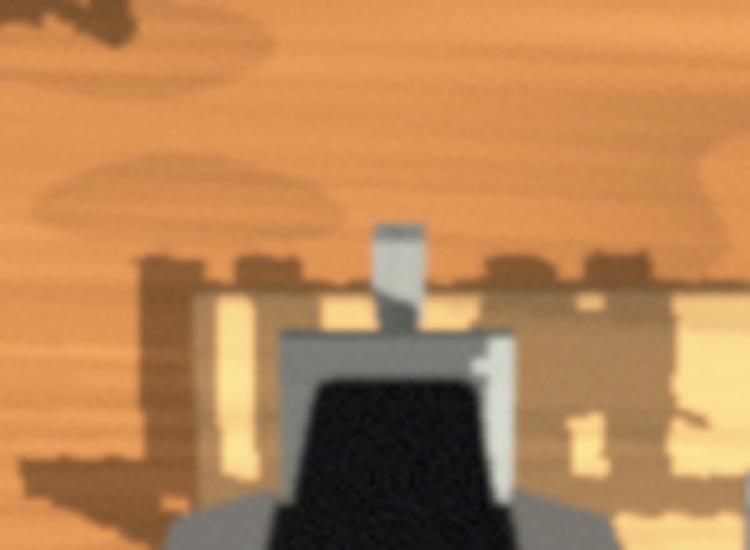

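View pics/s4.png

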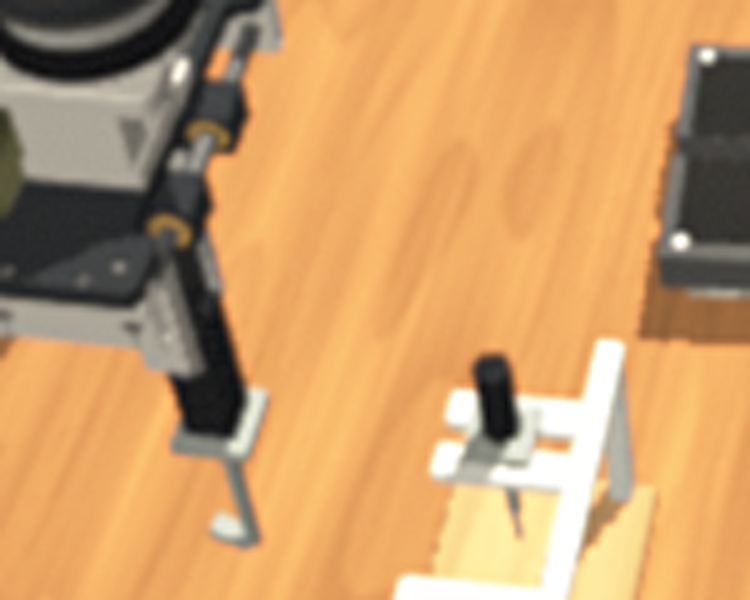

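```bash
cat > plan.py <<'E'
from h import *
import sys
ST=np.array([0.68600911,0.06060435,0.10189233])
TOE=np.array([-.017,.0965,0])
def toolR(lean,yaw): # lean deg
    return Rn.from_euler('z',yaw).as_matrix()@Rn.from_euler('y',-np.radians(lean)).as_matrix()@Rn.from_euler('x',-np.pi/2).as_matrix()
def s2w(p,ST=ST):
    c,s=np.cos(ST[2]),np.sin(ST[2]); return np.array([ST[0]+c*p[0]-s*p[1],ST[1]+s*p[0]+c*p[1],p[2]])
def w2s(p,ST=ST):
    c,s=np.cos(ST[2]),np.sin(ST[2]); d=np.array(p)-[ST[0],ST[1],0]; return np.array([c*d[0]+s*d[1],-s*d[0]+c*d[1],d[2]])
def cur():
    o=get_obs(); return np.array(o["ee_pos"]),Rn.from_euler('xyz',o["eef_rot"]).as_matrix(),o
def rep(pos_toe_mm=None,lean=26,yaw=None):
    p,R,o=cur(); yaw=ST[2] if yaw is None else yaw
    print("t",round(o["time_s"],2),"toe stage mm",(w2s(p+R@TOE)*1000).round(1),"F",o["force"].round(1),"w",o["grip_width"].round(4))
    if pos_toe_mm is not None:
        R2=toolR(lean,yaw); p2=s2w(np.array(pos_toe_mm)/1000)-R2@TOE
        print("TCP target",p2.round(4),"delta in current tool mm",(R.T@(p2-p)*1000).round(1),"rotvec deg",np.degrees(Rn.from_matrix(R.T@R2).as_rotvec()).round(2), "delta in target tool",(R2.T@(p2-p)*1000).round(1))
E
python3 - <<'E'
from plan import *
rep((-70,0,90))
c=np.load("w4.npz"); p,R,o=cur()
print(proj(p+R@TOE,c["K"],c["R"],c["t"]))
E
```

```text
Traceback (most recent call last):
  File "plan.py", line 15, in rep
    print("t",round(o["time_s"],2),"toe stage mm",(w2s(p+R@TOE)*1000).round(1),"F",o["force"].round(1),"w",o["grip_width"].round(4))
                                                                                                           ^^^^^^^^^^^^^^^^^^^^^
AttributeError: 'float' object has no attribute 'round'
```

```bash
sed -i 's/o\["grip_width"\].round(4)/round(o["grip_width"],4)/' plan.py
python3 - <<'E'
from plan import *
rep((-70,0,90))
c=np.load("w4.npz"); p,R,o=cur()
print(proj(p+R@TOE,c["K"],c["R"],c["t"]))
E
```

```text
t 6.53 toe stage mm [-352.5 -377.2  192.9] F [ 0.3  0.8 -2.1] w 0.0234
TCP target [0.5895 0.0507 0.1842] delta in current tool mm [214.8 105.3 392.2] rotvec deg [  0.77  -3.48 -26.02] delta in target tool [168.2 199.1 378.3]
[[280.53510054 183.13709597]]
```

step_arm:
  targets:
    - [0, 0, 45, 0, -3.5, 0]
    - [0, 0, 50, 0, 0, 0]
    - [0, 0, 50, 0, 0, 0]
    - [10, 0, 50, 0, 0, 0]
    - [30, 0, 50, 0, 0, 0]
    - [45, 0, 45, 0, 0, -5]
    - [45, 0, 45, 0, 0, -7]
    - [30, 0, 30, 0, 0, -7]
    - [0, 0, 0, 0, 0, -7]
    - [0, 0, 0, 0, 0, 0]

```text
time_s: 7.78
ee_pos: [0.5123, 0.0278, 0.2985]
eef_rot: [-1.571, -0.451, 0.102]
force: [0.0, -0.1, 0.1]
grip_width: 0.0243
```

Run:
```python
from plan import *
rep((-70,0,90))
```

```text
t 7.78 toe stage mm [-149.4  -15.   204.2] F [ 0.  -0.1  0.1] w 0.0243
TCP target [0.5895 0.0507 0.1842] delta in current tool mm [ 21.4 137.4  15. ] rotvec deg [-0.01 -0.01 -0.17] delta in target tool [ 21.  137.4  15. ]
```

step_arm:
  targets:
    - [10, 25, 7, 0, 0, 0]
    - [11, 40, 8, 0, 0, -0.2]
    - [0, 30, 0, 0, 0, 0]
    - [0, 0, 0, 0, 0, 0]
    - [0, 0, 0, 0, 0, 0]

```text
time_s: 8.4
ee_pos: [0.5727, 0.0483, 0.2251]
eef_rot: [-1.571, -0.457, 0.101]
force: [0.9, 0.6, -0.1]
grip_width: 0.0237
```

Run:
```python
from plan import *
rep((-70,0,90))
p,K,R,t=cam("wrist"); np.savez("w5.npz",K=K,R=R,t=t); cv2.imwrite("pics/w5.png",p[:,:,::-1])
pp,RR,o=cur(); print(proj(pp+RR@TOE,K,R,t))
p,K,R,t=cam("side"); crop(p,200,130,160,120,5,"pics/s5.png");print(proj(pp+RR@TOE,K,R,t))
```

```text
t 8.4 toe stage mm [-86.7  -0.7 131. ] F [ 0.9  0.6 -0.1] w 0.0237
TCP target [0.5895 0.0507 0.1842] delta in current tool mm [-2.8 44.2  0.7] rotvec deg [ 0.03 -0.04  0.17] delta in target tool [-2.7 44.2  0.7]
[[279.32295141 184.90831773]]
[[289.87576701 190.42910247]]
```

View pics/w5.png

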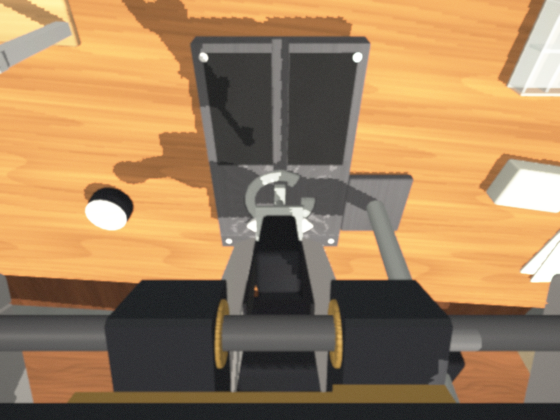

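View pics/s5.png

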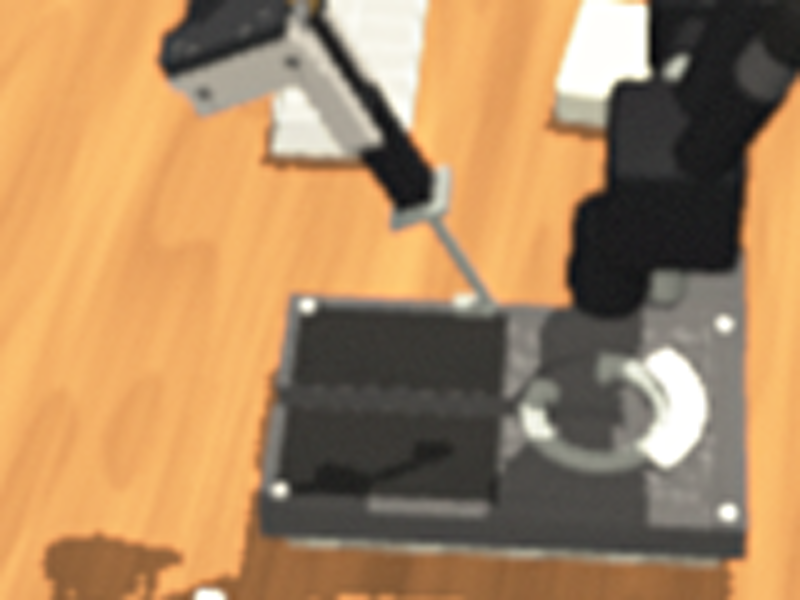

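Run:
```python
from h import *
p=cv2.imread("pics/w5.png")[:,:,::-1]
crop(p,185,30,190,130,4,"pics/w5a.png");crop(p,205,150,150,100,5,"pics/w5b.png")
```

```text
(no output)
```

View pics/w5a.png

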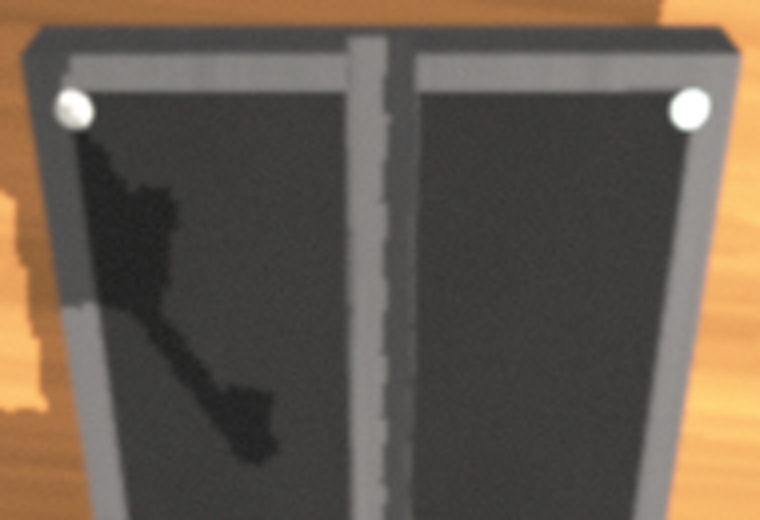

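View pics/w5b.png

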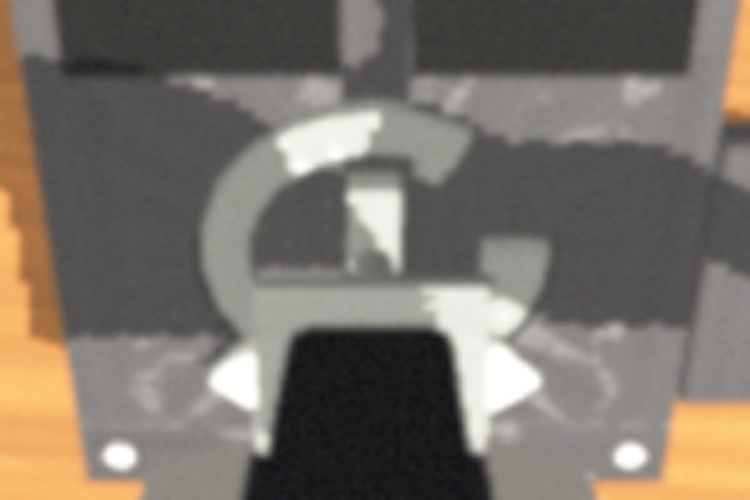

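```bash
sed -i 's/^st,r=fit/st,r=fit/' fit.py
cat > fit2.py <<'E'
from h import *
from scipy.optimize import least_squares
c=np.load("w5.npz")
A=lambda X,Y:[(X+.5)/4-.5+185,(Y+.5)/4-.5+30]; B=lambda X,Y:[(X+.5)/5-.5+205,(Y+.5)/5-.5+150]
it=[(A(26,55),(-190,-85,50)),(A(739,55),(-190,85,50)),(A(347,92),(-182,-8,50)),(A(416,92),(-182,8,50)),
(B(62,73),(-56,-75,50)),(B(690,73),(-56,75,50)),(B(339,73),(-56,-8,50)),(B(413,73),(-56,8,50)),(B(88,477),(85,-85,50)),(B(663,477),(85,85,50))]
px=np.array([i[0] for i in it]);L=np.array([i[1] for i in it])/1000
def mod(p):
    cc,s=np.cos(p[2]),np.sin(p[2]); return np.c_[p[0]+cc*L[:,0]-s*L[:,1],p[1]+s*L[:,0]+cc*L[:,1],L[:,2]+(p[3] if len(p)>3 else 0)]
for x0 in ([.686,.06,.1],[.686,.06,.1,0]):
    f=lambda p:(proj(mod(p),c["K"],c["R"],c["t"])-px).ravel()
    s=least_squares(f,x0,loss='soft_l1'); print(s.x.round(4)); print(f(s.x).reshape(-1,2).round(1).tolist())
E
python3 fit2.py
```

```text
[0.6844 0.0606 0.1019]
[[-1.4, -0.1], [1.1, -0.3], [0.3, -0.3], [-0.2, -0.4], [0.4, 0.3], [-0.4, 0.2], [0.8, 0.3], [-0.7, 0.3], [-0.1, 0.8], [-0.0, 0.7]]
[ 0.6852  0.0607  0.1018 -0.0021]
[[-0.7, 0.2], [0.5, 0.0], [0.4, -0.1], [-0.2, -0.1], [0.8, -0.0], [-0.7, -0.1], [0.8, -0.1], [-0.8, -0.1], [0.1, 0.1], [-0.3, 0.1]]
```

```bash
sed -i 's/^ST=.*/ST=np.array([0.685,0.0606,0.1018])/; s/^TOE=.*/TOE=np.array([-.016,.0965,.0005])/' plan.py
python3 - <<'E'
from plan import *
rep((-56,0,64)); rep((-26,0,58))
E
```

```text
t 8.5 toe stage mm [-84.5  -0.3 132.1] F [-0.8  0.3 -0.9] w 0.0233
TCP target [0.6016 0.0516 0.1577] delta in current tool mm [-4.1 73.7  0.2] rotvec deg [ 0.03 -0.03  0.27] delta in target tool [-3.8 73.7  0.2]
t 8.5 toe stage mm [-84.5  -0.3 132.1] F [-0.8  0.3 -0.9] w 0.0233
TCP target [0.6314 0.0546 0.1517] delta in current tool mm [20.1 92.4  0.3] rotvec deg [ 0.03 -0.03  0.27] delta in target tool [20.6 92.3  0.2]
```

step_arm:
  targets:
    - [-1, 20, 0, 0, 0, 0.2]
    - [-1, 25, 0, 0, 0, 0]
    - [-1, 20, 0, 0, 0, 0]
    - [-1, 8.7, 0, 0, 0, 0]
    - [0, 0, 0, 0, 0, 0]
    - [0, 0, 0, 0, 0, 0]

```text
time_s: 9.25
ee_pos: [0.6015, 0.0516, 0.157]
eef_rot: [-1.571, -0.455, 0.102]
force: [-0.1, 0.8, -1.4]
grip_width: 0.0233
```

```bash
cat > look.py <<'E'
from plan import *
import sys
def look(tag,goal=None,lean=26):
    rep(goal,lean)
    p,K,R,t=cam("wrist"); np.savez(f"w{tag}.npz",K=K,R=R,t=t)
    pp,RR,o=cur(); q=proj(pp+RR@TOE,K,R,t)[0]; print("toe w",q.round(1))
    a=cv2.resize(p[120:250,210:350],None,fx=4,fy=4,interpolation=cv2.INTER_CUBIC)
    p,K,R,t=cam("side"); q=proj(pp+RR@TOE,K,R,t)[0]; print("toe s crop",((q-[250,160])*4+1.5).round(0))
    b=cv2.resize(p[160:230,250:350],None,fx=4,fy=4,interpolation=cv2.INTER_CUBIC)
    im=np.zeros((520,560+400,3),np.uint8); im[:520,:560]=a[:520]; im[:280,560:]=b
    im=im[:, :]
    cv2.imwrite(f"pics/L{tag}w.png",a[:,:,::-1]); cv2.imwrite(f"pics/L{tag}s.png",cv2.resize(b,None,fx=1.5,fy=1.5)[:,:,::-1])
E
python3 -c "
from look import *
look(6,(-26,0,58))"
```

```text
t 9.25 toe stage mm [-56.    0.   63.3] F [-0.1  0.8 -1.4] w 0.0233
TCP target [0.6314 0.0546 0.1517] delta in current tool mm [24.7 18.  -0. ] rotvec deg [ 0.01 -0.01  0.06] delta in target tool [24.7 17.9 -0. ]
toe w [279.8 185.6]
toe s crop [202. 191.]
```

View pics/L6w.png

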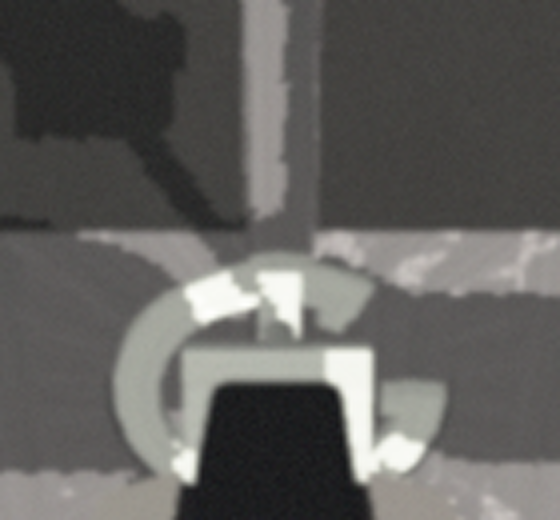

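View pics/L6s.png

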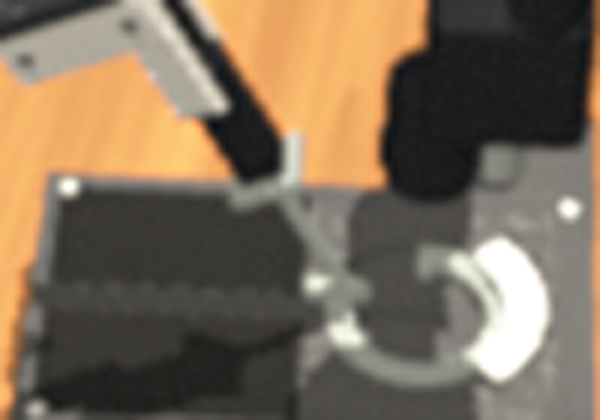

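step_arm:
  targets:
    - [8, 5, 0.5, 0, 0, 0]
    - [10, 8, 0.5, 0, 0, 0]
    - [6.7, 5, 0, 0, 0, 0]
    - [0, 0, 0, 0, 0, 0]
    - [0, 0, 0, 0, 0, 0]

```text
time_s: 9.98
ee_pos: [0.631, 0.0556, 0.1508]
eef_rot: [-1.571, -0.453, 0.101]
force: [-0.6, -0.0, -1.9]
grip_width: 0.0236
```

```bash
python3 -c "
from look import *
look(7,(-26,1,39))"
```

```text
t 9.97 toe stage mm [-26.3   1.   57. ] F [-0.6 -0.  -1.9] w 0.0236
TCP target [0.6313 0.0556 0.1327] delta in current tool mm [-7.6 16.3 -0. ] rotvec deg [ 0.01 -0.02 -0.02] delta in target tool [-7.6 16.3 -0. ]
toe w [279.8 185.5]
toe s crop [243. 198.]
```

View pics/L7w.png

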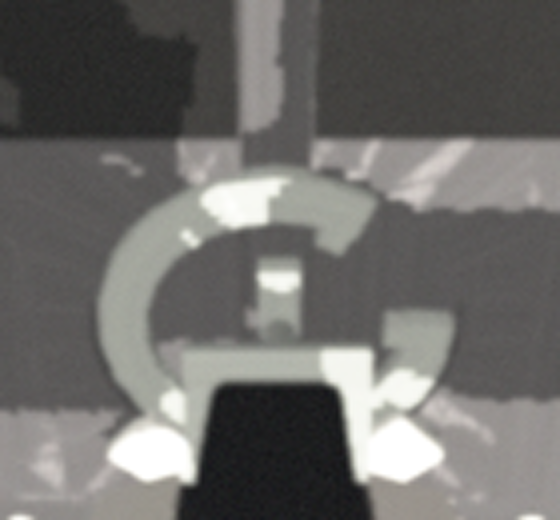

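View pics/L7s.png

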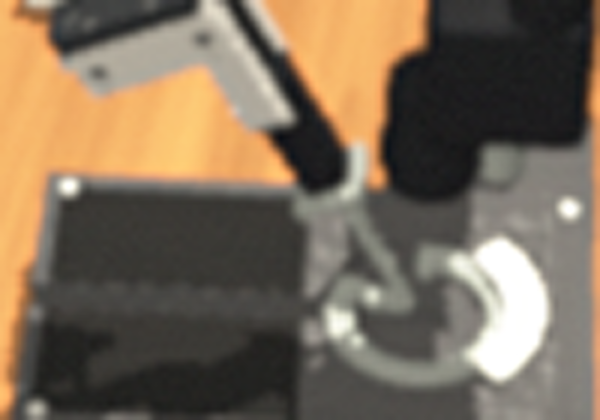

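step_arm:
  targets:
    - [-2.5, 5.4, 0, 0, 0, 0]
    - [-2.5, 5.4, -0.3, 0, 0, 0]
    - [-1.9, 4, 0, 0, 0, 0]
    - [-0.7, 1.5, 0, 0, 0, 0]
    - [0, 0, 0, 0, 0, 0]
    - [0, 0, 0, 0, 0, 0]

```text
time_s: 10.82
ee_pos: [0.6316, 0.0554, 0.1332]
eef_rot: [-1.571, -0.454, 0.101]
force: [0.2, -0.9, -0.9]
grip_width: 0.0237
```

```bash
python3 -c "
from look import *
look(8,(-43,1,39))"
```

```text
t 10.82 toe stage mm [-25.7   0.7  39.4] F [ 0.2 -0.9 -0.9] w 0.0237
TCP target [0.6144 0.0539 0.1327] delta in current tool mm [-15.7  -7.2   0.3] rotvec deg [ 0.01 -0.02  0.02] delta in target tool [-15.7  -7.2   0.3]
toe w [279.8 185.5]
toe s crop [243. 215.]
```

View pics/L8w.png

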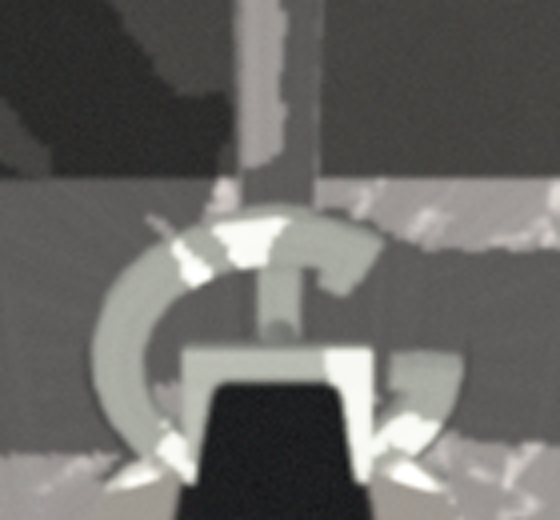

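View pics/L8s.png

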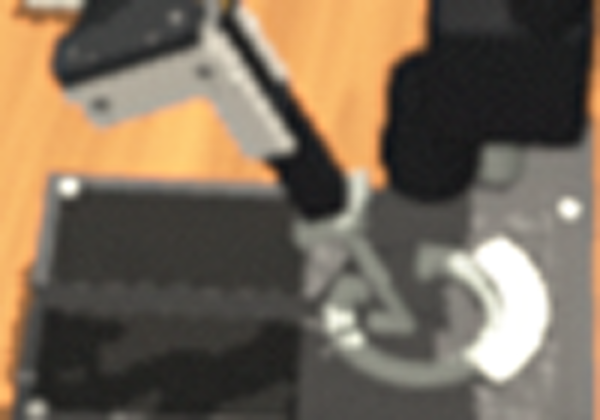

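step_arm:
  targets:
    - [-2.7, -1.3, 0, 0, 0, 0]
    - [-3.6, -1.8, 0, 0, 0, 0]
    - [-2.7, -1.3, 0, 0, 0, 0]
    - [0, 0, 0, 0, 0, 0]

```text
time_s: 11.42
ee_pos: [0.6214, 0.0543, 0.1331]
eef_rot: [-1.571, -0.454, 0.101]
force: [0.2, -0.8, -1.1]
grip_width: 0.0235
```

```bash
python3 -c "
from look import *
look(9,(-43,1,39))"
```

```text
t 11.43 toe stage mm [-36.    0.7  39.3] F [ 0.2 -0.8 -1.1] w 0.0235
TCP target [0.6144 0.0539 0.1327] delta in current tool mm [-6.4 -2.8  0.3] rotvec deg [ 0.01 -0.02  0.  ] delta in target tool [-6.4 -2.8  0.3]
toe w [279.8 185.6]
toe s crop [229. 214.]
```

View pics/L9w.png

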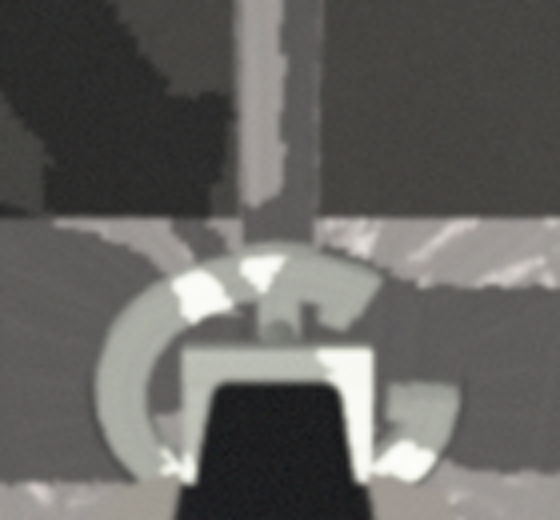

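step_arm:
  targets:
    - [-2.7, -1.3, 0, 0, 0, 0]
    - [-2.7, -1.3, 0, 0, 0, 0]
    - [0, 0, 0, 0, 0, 0]
    - [0, 0, 0, 0, 0, 0]

```text
time_s: 12.02
ee_pos: [0.6156, 0.0538, 0.133]
eef_rot: [-1.571, -0.454, 0.101]
force: [-0.3, 0.3, -1.4]
grip_width: 0.024
```

```bash
python3 -c "
from look import *
look(10,(-42,1,44))"
```

```text
t 12.03 toe stage mm [-41.8   0.7  39.3] F [-0.3  0.3 -1.4] w 0.024
TCP target [0.6154 0.054  0.1377] delta in current tool mm [ 1.9 -4.3  0.2] rotvec deg [ 0.01 -0.02  0.01] delta in target tool [ 1.9 -4.3  0.2]
toe w [279.8 185.4]
toe s crop [221. 214.]
```

View pics/L10w.png

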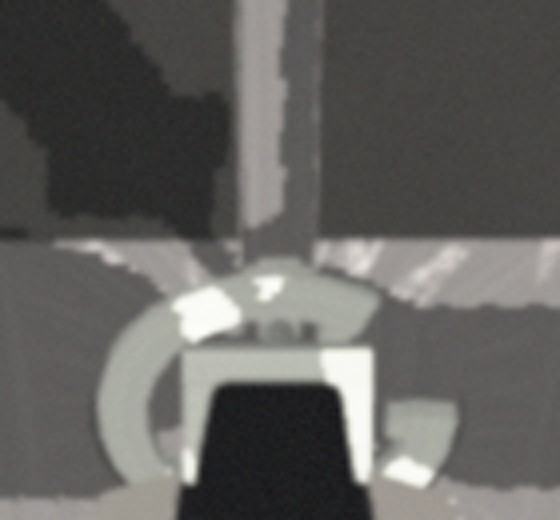

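step_arm:
  targets:
    - [1, -2, 0, 0, 0, 0]
    - [1.3, -2.7, 0, 0, 0, 0]
    - [1.3, -2.7, 0, 0, 0, 0]
    - [1.3, -2.7, 0, 0, 0, 0]
    - [1.3, -2.7, 0, 0, 0, 0]
    - [0, 0, 0, 0, 0, 0]
    - [0, 0, 0, 0, 0, 0]

```text
time_s: 13.0
ee_pos: [0.6155, 0.0537, 0.147]
eef_rot: [-1.571, -0.454, 0.101]
force: [0.8, 0.3, -3.3]
grip_width: 0.0236
```

```bash
python3 -c "
from look import *
look(11,(-42,1,66))"
```

```text
t 13.0 toe stage mm [-42.    0.7  53.3] F [ 0.8  0.3 -3.3] w 0.0236
TCP target [0.6154 0.054  0.1597] delta in current tool mm [  5.5 -11.5   0.3] rotvec deg [ 0.01 -0.02 -0.01] delta in target tool [  5.5 -11.5   0.3]
toe w [279.8 185.4]
toe s crop [221. 201.]
```

View pics/L11w.png

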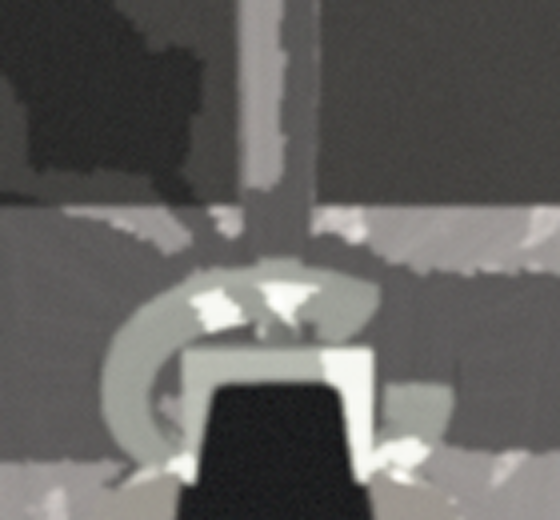

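View pics/L11s.png

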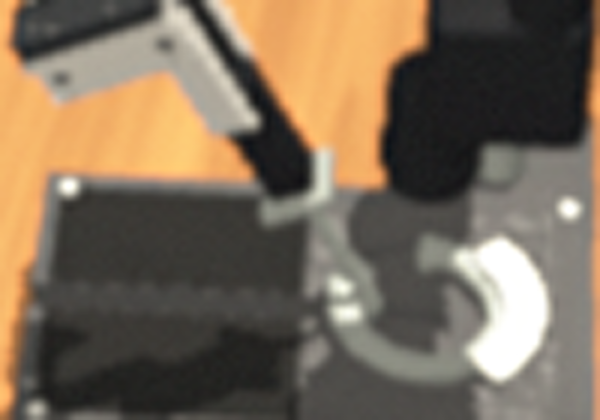

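step_arm:
  targets:
    - [1.3, -2.7, 0, 0, 0, 0]
    - [1.8, -3.6, 0, 0, 0, 0]
    - [1.8, -3.6, 0, 0, 0, 0]
    - [0.6, -1.6, 0, 0, 0, 0]
    - [-2.7, -1.3, 0, 0, 0, 0]
    - [-3.6, -1.8, 0, 0, 0, 0]
    - [-4.5, -2.2, 0, 0, 0, 0]
    - [-4.5, -2.2, 0, 0, 0, 0]
    - [-2.7, -1.3, 0, 0, 0, 0]
    - [0, 0, 0, 0, 0, 0]

```text
time_s: 14.35
ee_pos: [0.5942, 0.052, 0.1555]
eef_rot: [-1.57, -0.448, 0.101]
force: [28.8, 4.8, -42.5]
grip_width: 0.0235
```

```bash
python3 -c "
from look import *
look(12,(-90,1,72))"
```

```text
t 14.35 toe stage mm [-63.9   1.3  61.6] F [ 28.8   4.8 -42.5] w 0.0235
TCP target [0.5676 0.0491 0.1657] delta in current tool mm [-19.6 -20.8  -0.2] rotvec deg [-0.05 -0.05 -0.36] delta in target tool [-19.5 -20.9  -0.2]
toe w [279.8 185.6]
toe s crop [191. 191.]
```

View pics/L12w.png

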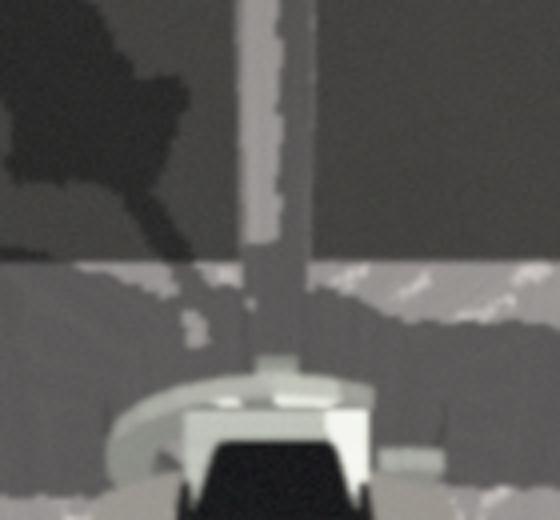

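View pics/L12s.png

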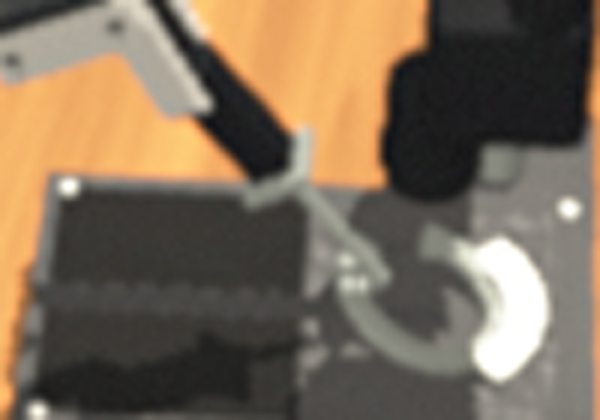

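step_arm:
  targets:
    - [2.7, 3.5, 0, 0, 0, 0]
    - [2.7, 3.5, 0, 0, 0, 0]
    - [2.7, 3.5, 0, 0, 0, 0]
    - [0, 0, 0, 0, 0, 0]

```text
time_s: 14.95
ee_pos: [0.6073, 0.053, 0.154]
eef_rot: [-1.571, -0.453, 0.102]
force: [0.7, 0.4, -8.8]
grip_width: 0.0236
```

```bash
python3 -c "
from look import *
look(13)"
```

```text
t 14.95 toe stage mm [-50.2   0.8  60.2] F [ 0.7  0.4 -8.8] w 0.0236
toe w [279.8 185.4]
toe s crop [210. 194.]
```

View pics/L13w.png

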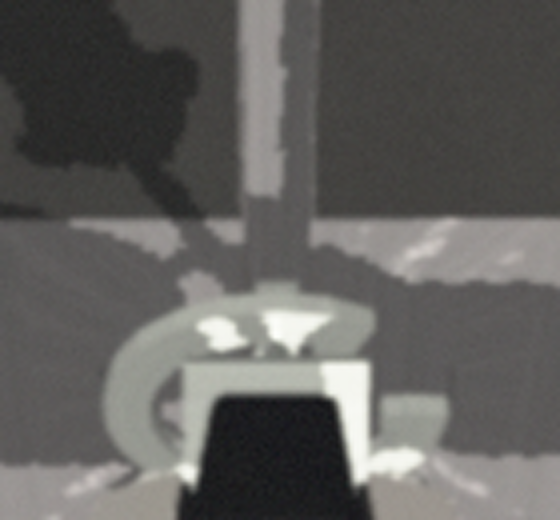

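View pics/L13s.png

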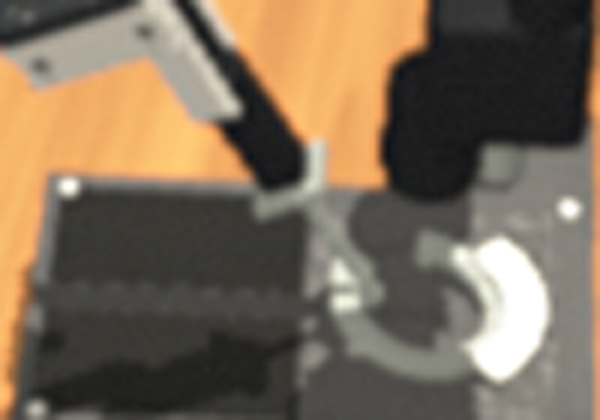

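step_arm:
  targets:
    - [1, 3.5, 0, 0, 0, 0]
    - [1, 3.5, 0, 0, 0, 0]
    - [0, 2.8, 0, 0, 0, 0]
    - [0, 0, 0, 0, 0, 0]

```text
time_s: 15.55
ee_pos: [0.6139, 0.0535, 0.1465]
eef_rot: [-1.571, -0.455, 0.101]
force: [-0.3, 0.0, -1.0]
grip_width: 0.0233
```

```bash
python3 -c "
from look import *
look(14)"
```

```text
t 15.55 toe stage mm [-43.4   0.7  52.8] F [-0.3  0.  -1. ] w 0.0233
toe w [279.8 185.4]
toe s crop [219. 201.]
```

View pics/L14w.png

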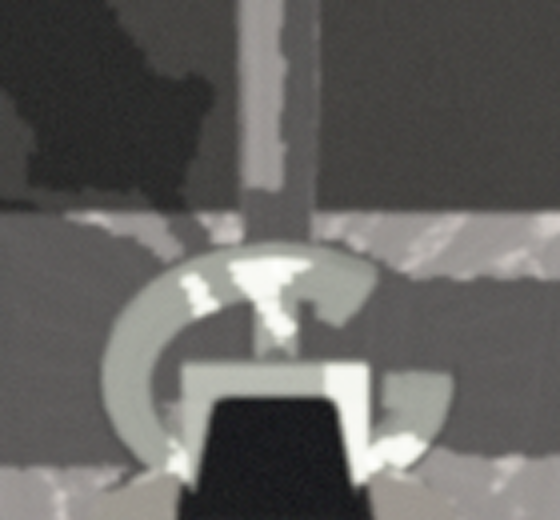

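View pics/L14s.png

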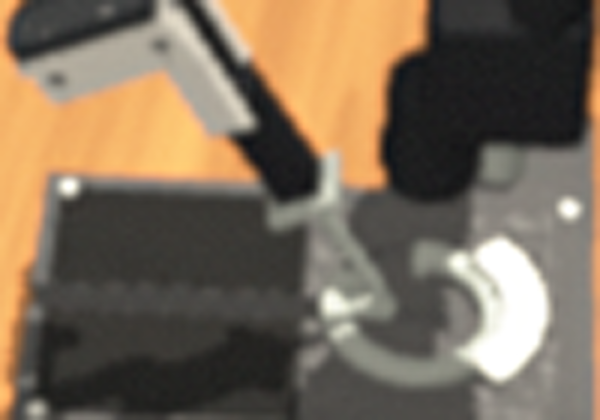

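step_arm:
  targets:
    - [0, 0, 0, 0, 0, 2]
    - [0, 0, 0, 0, 0, 2]
    - [0, 0, 0, 0, 0, 0]
    - [0, 0, 0, 0, 0, 0]

```text
time_s: 16.15
ee_pos: [0.6139, 0.0536, 0.1467]
eef_rot: [-1.571, -0.386, 0.101]
force: [3.2, 0.1, -0.8]
grip_width: 0.0235
```

```bash
python3 -c "
from look import *
look(15)"
```

```text
t 16.15 toe stage mm [-50.    0.7  51.2] F [ 3.2  0.1 -0.8] w 0.0235
toe w [279.8 185.4]
toe s crop [210. 202.]
```

View pics/L15w.png

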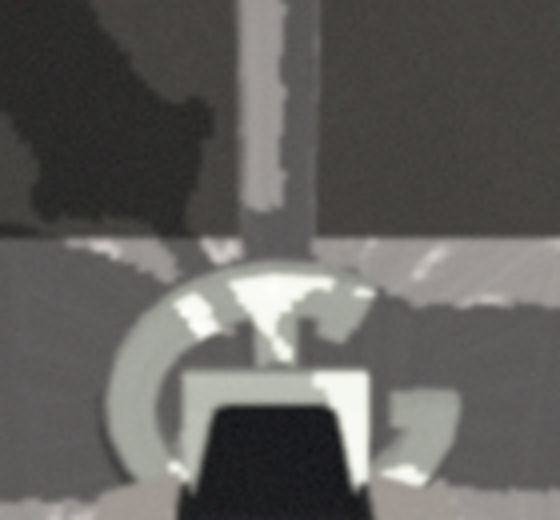

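View pics/L15s.png

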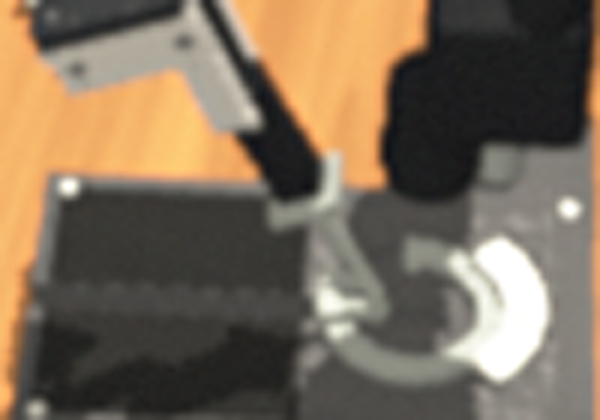

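Run:
```python
from h import *
p,K,R,t=cam("wrist"); crop(p,230,170,100,75,8,"pics/z1.png")
p,K,R,t=cam("side"); crop(p,285,185,65,50,12,"pics/z2.png")
```

```text
(no output)
```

View pics/z1.png

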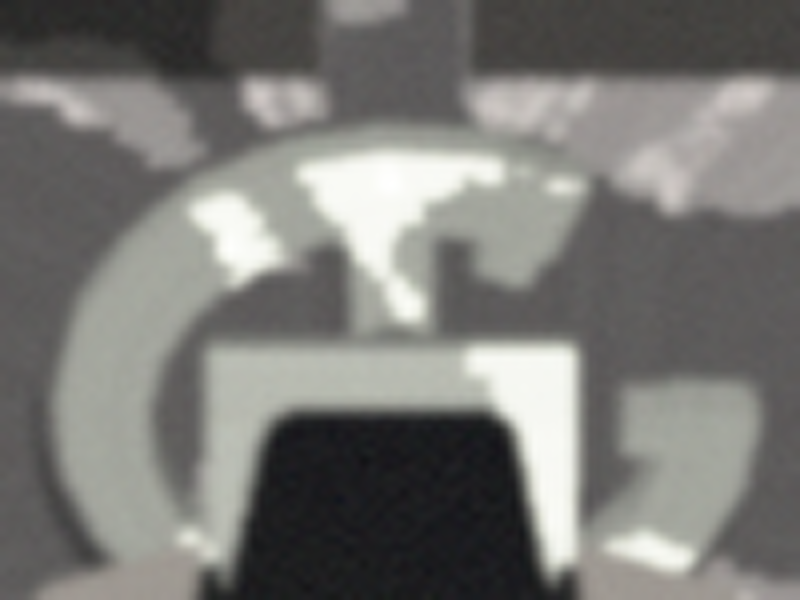

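View pics/z2.png

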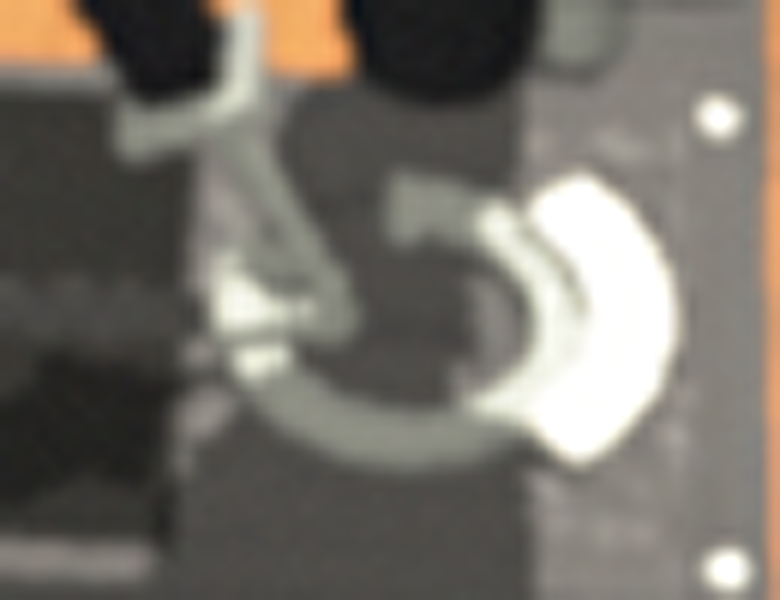

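step_arm:
  targets:
    - [-2.8, -1.1, 0, 0, 0, 0]
    - [-2.8, -1.1, 0, 0, 0, 0]
    - [-2.8, -1.1, 0, 0, 0, 0]
    - [0, 0, 0, 0, 0, 0]

```text
time_s: 16.85
ee_pos: [0.604, 0.0526, 0.1459]
eef_rot: [-1.571, -0.383, 0.101]
force: [0.6, -0.4, -0.6]
grip_width: 0.0233
```

```bash
cat >> look.py <<'E'
def z(tag):
    rep()
    p,K,R,t=cam("wrist"); crop(p,220,160,120,85,6,f"pics/z{tag}w.png")
    p,K,R,t=cam("side"); crop(p,265,185,85,50,9,f"pics/z{tag}s.png")
E
python3 -c "
from look import *
z(16)"
```

```text
t 16.85 toe stage mm [-60.2   0.7  50.4] F [ 0.6 -0.4 -0.6] w 0.0233
```

View pics/z16w.png

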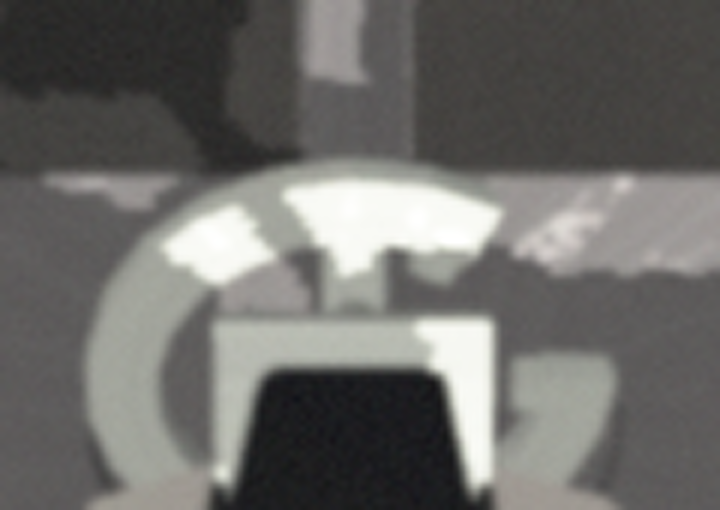

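View pics/z16s.png

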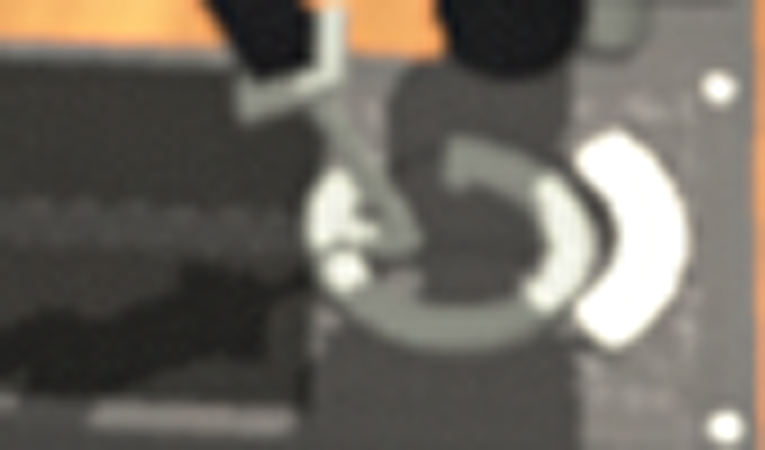

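step_arm:
  targets:
    - [-3.9, -3.7, 0, 0, 0, 0]
    - [-3.9, -3.7, 0, 0, 0, 0]
    - [-3.9, -3.7, 0, 0, 0, 0]
    - [-3.9, -3.7, 0, 0, 0, 0]
    - [-3.9, -3.7, 0, 0, 0, 0]
    - [-3.9, -3.7, 0, 0, 0, 0]
    - [0, 0, 0, 0, 0, 0]

```text
time_s: 17.82
ee_pos: [0.5743, 0.0496, 0.1581]
eef_rot: [-1.571, -0.384, 0.102]
force: [0.9, -0.2, -1.6]
grip_width: 0.0237
```

```bash
python3 -c "
from look import *
z(17)"
```

```text
t 17.82 toe stage mm [-89.9   0.8  62.6] F [ 0.9 -0.2 -1.6] w 0.0237
```

View pics/z17w.png

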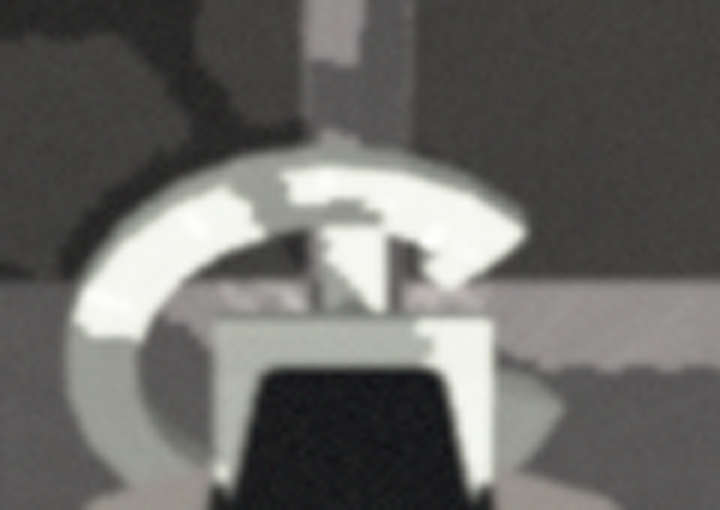

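View pics/z17s.png

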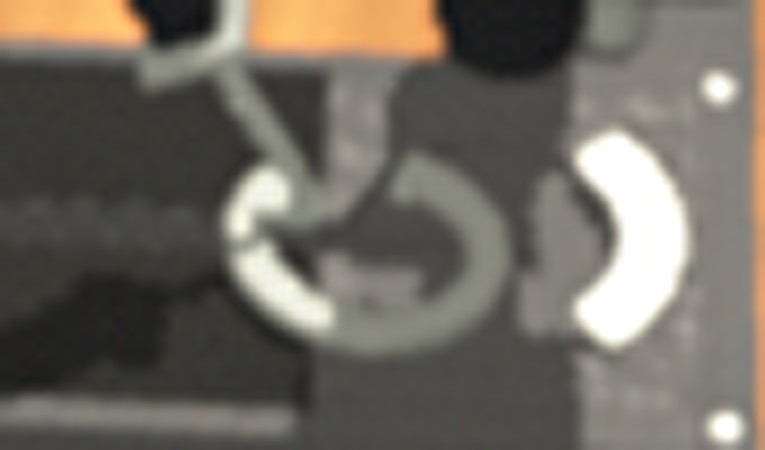

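step_arm:
  targets:
    - [-4.4, -2.45, 0, 0, 0, 0]
    - [-4.4, -2.45, 0, 0, 0, 0]
    - [-4.4, -2.45, 0, 0, 0, 0]
    - [-4.4, -2.45, 0, 0, 0, 0]
    - [-4.4, -2.45, 0, 0, 0, 0]
    - [-4.4, -2.45, 0, 0, 0, 0]
    - [-4.4, -2.45, 0, 0, 0, 0]
    - [-4.4, -2.45, 0, 0, 0, 0]
    - [0, 0, 0, 0, 0, 0]

```text
time_s: 19.05
ee_pos: [0.5346, 0.0455, 0.163]
eef_rot: [-1.571, -0.384, 0.102]
force: [0.5, 0.5, -0.8]
grip_width: 0.0236
```

```bash
python3 -c "
from look import *
z(18)"
```

```text
t 19.05 toe stage mm [-129.8    0.8   67.5] F [ 0.5  0.5 -0.8] w 0.0236
```

View pics/z18w.png

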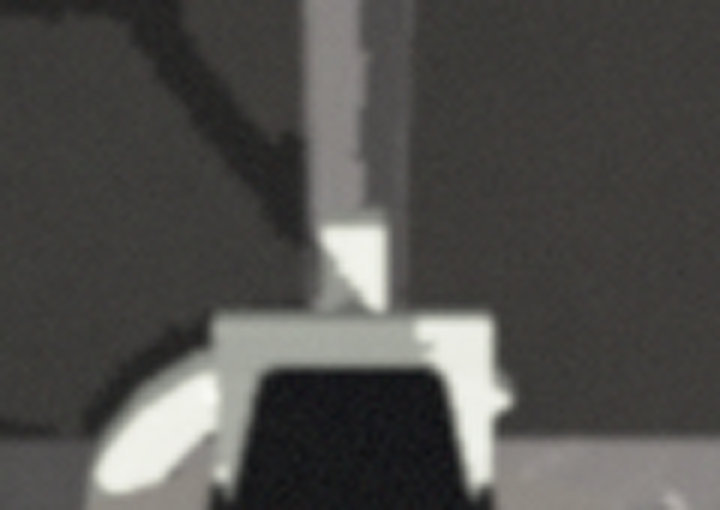

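View pics/z18s.png

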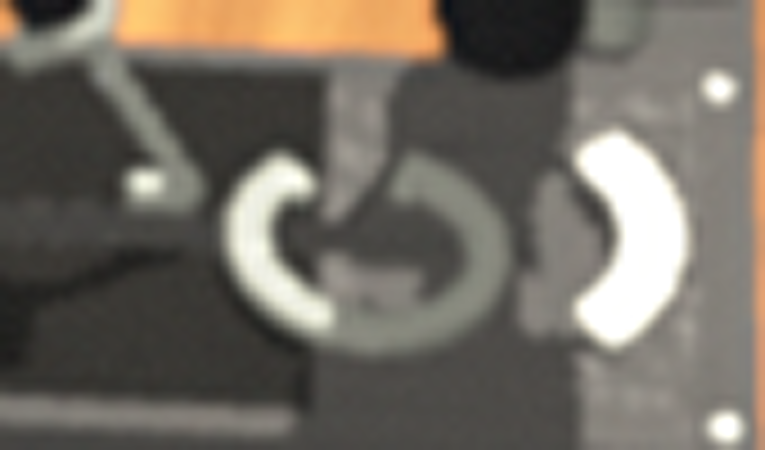

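Run:
```python
from plan import *
p,K,R,t=cam("wrist"); pp,RR,o=cur()
g=np.array([.001,-.019,.0005])
def P(pt,d):
    v=np.array(pt)-g; d=np.radians(d); return g+[v[0]*np.cos(d)+v[1]*np.sin(d),v[1]*np.cos(d)-v[0]*np.sin(d),v[2]]
for d in (0,6,7,8,9,10):
    toe=P([-.016,.0965,.0005],d); col=P([.002-.017,.0143,.0005],d)
    print(d,(toe*1000).round(1),proj(pp+RR@toe,K,R,t).round(1),proj(pp+RR@col,K,R,t).round(1))
```

```text
0 [-16.   96.5   0.5] [[279.8 185.5]] [[280.3 206.5]]
6 [-3.8 97.6  0.5] [[279.8 197.7]] [[280.3 210.8]]
7 [-1.8 97.7  0.5] [[279.8 199.7]] [[280.3 211.6]]
8 [ 0.2 97.7  0.5] [[279.8 201.7]] [[280.3 212.3]]
9 [ 2.3 97.7  0.5] [[279.8 203.8]] [[280.3 213.1]]
10 [ 4.3 97.7  0.5] [[279.8 205.8]] [[280.3 213.8]]
```

```bash
sed -i 's/^TOE=.*/TOE=np.array([-.0038,.0976,.0005])/' plan.py
cat > ringfit.py <<'E'
from plan import *
from scipy.optimize import least_squares
def ringfit(pts,cam_,z=0.053,r=.045):
    K,R,t=cam_["K"],cam_["R"],cam_["t"]
    w=np.array([w2s(ray(p,K,R,t,z)) for p in pts])[:,:2]
    s=least_squares(lambda c:np.linalg.norm(w-c,axis=1)-r,w.mean(0)); print("ring centre stage mm",(s.x*1000).round(1),"res",(s.fun*1000).round(1))
    return s.x
E
python3 - <<'E'
from ringfit import *
f=lambda X,Y:[(X+.5)/9-.5+265,(Y+.5)/9-.5+185]
ringfit([f(222,235),f(240,190),f(512,250),f(400,355),f(300,325),f(480,315)],np.load("side.npz"))
rep((-129,1,85),18)
E
```

```text
ring centre stage mm [-39.9  -5.9] res [ 2.2  2.4  0.9  3.4 -3.4  1.2]
t 19.2 toe stage mm [-117.8    0.7   70.9] F [-0.7 -0.8 -2.3] w 0.0236
TCP target [0.5302 0.0453 0.179 ] delta in current tool mm [  1.7 -16.7   0.2] rotvec deg [ 0.01 -0.02  4.  ] delta in target tool [  0.6 -16.8   0.2]
```

step_arm:
  targets:
    - [1, -8, 0, 0, 0, 2]
    - [1, -9, 0, 0, 0, 2]
    - [20, 6.5, 0, 0, 0, 0]
    - [24, 7.8, 0, 0, 0, 0]
    - [20, 6.5, 0, 0, 0, 0]
    - [0, 0, 0, 0, 0, 0]
    - [0, 0, 0, 0, 0, 0]
  squeeze: 60
  gripper: -1

```text
time_s: 20.08
ee_pos: [0.597, 0.0519, 0.1792]
eef_rot: [-1.571, -0.314, 0.102]
force: [0.1, 1.2, -1.8]
grip_width: 0.0237
```

```bash
cat >> look.py <<'E'
def z(tag,goal=None,lean=18):
    rep(goal,lean)
    p,K,R,t=cam("wrist"); np.savez(f"zw{tag}.npz",K=K,R=R,t=t); crop(p,215,135,130,110,6,f"pics/z{tag}w.png")
    p,K,R,t=cam("side"); crop(p,245,185,105,50,7,f"pics/z{tag}s.png")
E
python3 -c "
from look import *
z(19,(-64,1,39))"
```

```text
t 20.07 toe stage mm [-62.    0.8  85.1] F [ 0.1  1.2 -1.8] w 0.0237
TCP target [0.5949 0.0519 0.133 ] delta in current tool mm [-16.2  43.3   0.2] rotvec deg [ 0.   -0.01 -0.04] delta in target tool [-16.2  43.3   0.2]
```

View pics/z19w.png

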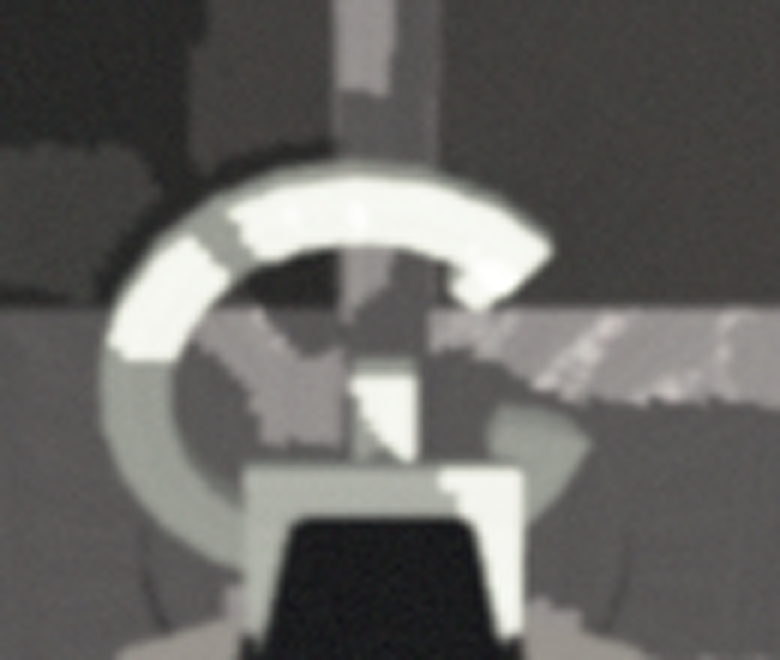

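View pics/z19s.png

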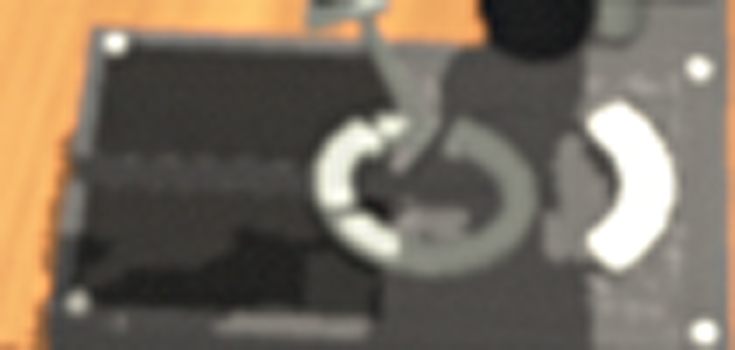

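Run:
```python
from ringfit import *
f=lambda X,Y:[(X+.5)/6-.5+215,(Y+.5)/6-.5+135]
c=np.load("zw19.npz")
ringfit([f(365,178),f(200,230),f(125,310),f(103,400),f(470,205),f(552,248)],c,.054)
print([ (w2s(ray(f(x,y),c["K"],c["R"],c["t"],.055))*1000).round(1) for x,y in((370,178),(370,247))])
```

```text
ring centre stage mm [-38.5  -5.2] res [-0.1 -0.8  0.3  1.1 -0.6  1.5]
[array([-83.8,  -2.7,  55. ]), array([-70.9,  -2.8,  55. ])]
```

step_arm:
  targets:
    - [-2.7, 8.4, 0, 0, 0, 0]
    - [-2.7, 8.4, 0.2, 0, 0, 0]
    - [-2.7, 8.4, 0, 0, 0, 0]
    - [-2.7, 8.4, 0, 0, 0, 0]
    - [-2.8, 8.2, 0, 0, 0, 0]
    - [0, 0, 0, 0, 0, 0]
    - [0, 0, 0, 0, 0, 0]

```text
time_s: 21.05
ee_pos: [0.5978, 0.0521, 0.1356]
eef_rot: [-1.571, -0.315, 0.101]
force: [-1.4, 0.5, 1.8]
grip_width: 0.0234
```

```bash
python3 -c "
from look import *
z(20,(-79,1,41))"
```

```text
t 21.05 toe stage mm [-61.    0.9  41.7] F [-1.4  0.5  1.8] w 0.0234
TCP target [0.5799 0.0504 0.135 ] delta in current tool mm [-17.2  -4.9   0.1] rotvec deg [ 0.01 -0.02  0.05] delta in target tool [-17.2  -4.9   0.1]
```

View pics/z20w.png

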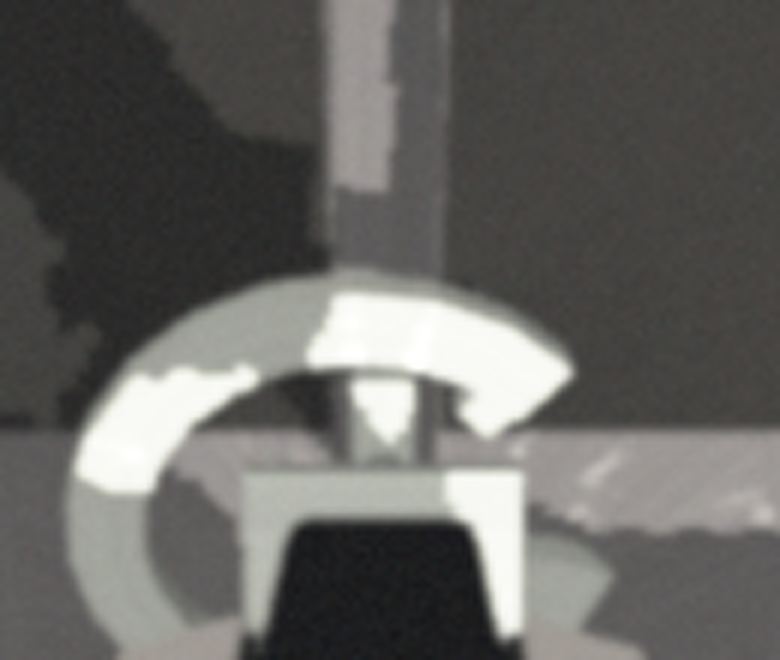

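View pics/z20s.png

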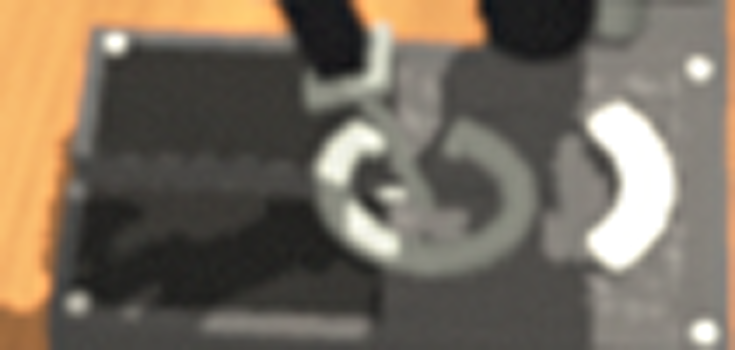

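step_arm:
  targets:
    - [0.8, -2.4, 0, 0, 0, 0]
    - [-2.8, -0.9, 0, 0, 0, 0]
    - [-3.8, -1.2, 0, 0, 0, 0]
    - [-3.8, -1.2, 0, 0, 0, 0]
    - [-3.8, -1.2, 0, 0, 0, 0]
    - [0, 0, 0, 0, 0, 0]
    - [0, 0, 0, 0, 0, 0]

```text
time_s: 22.02
ee_pos: [0.5828, 0.0506, 0.138]
eef_rot: [-1.571, -0.314, 0.102]
force: [1.1, 0.9, -1.1]
grip_width: 0.0233
```

```bash
python3 -c "
from look import *
z(21,(-79,1,41))"
```

```text
t 22.02 toe stage mm [-76.2   0.9  44. ] F [ 1.1  0.9 -1.1] w 0.0233
TCP target [0.5799 0.0504 0.135 ] delta in current tool mm [-3.6  1.9  0.1] rotvec deg [ 0.01 -0.02  0.01] delta in target tool [-3.6  1.9  0.1]
```

View pics/z21w.png

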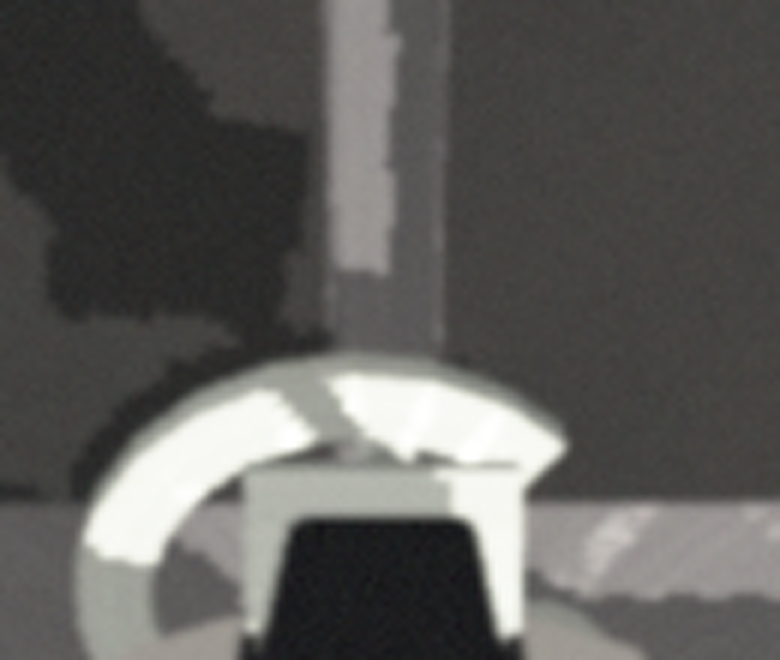

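View pics/z21s.png

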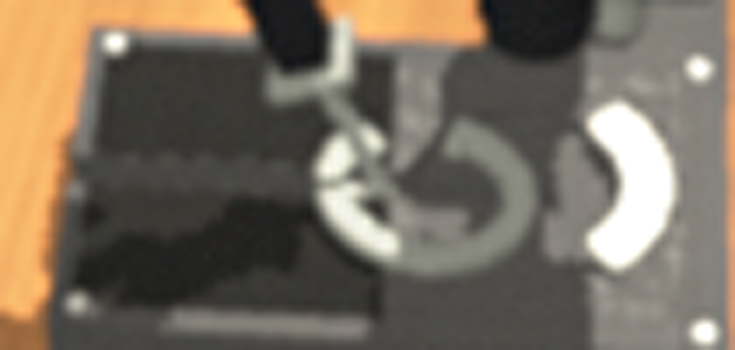

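step_arm:
  targets:
    - [-1.9, -0.6, 0, 0, 0, 0]
    - [1.2, -3.8, 0, 0, 0, 0]
    - [1.2, -3.8, 0, 0, 0, 0]
    - [1.2, -3.8, 0, 0, 0, 0]
    - [1.2, -3.8, 0, 0, 0, 0]
    - [1.2, -3.8, 0, 0, 0, 0]
    - [0, 0, 0, 0, 0, 0]

```text
time_s: 23.0
ee_pos: [0.5806, 0.0504, 0.1581]
eef_rot: [-1.571, -0.315, 0.102]
force: [0.3, -0.8, -1.7]
grip_width: 0.0234
```

```bash
python3 -c "
from look import *
z(22)"
```

```text
t 23.0 toe stage mm [-78.3   1.   64.1] F [ 0.3 -0.8 -1.7] w 0.0234
```

View pics/z22w.png

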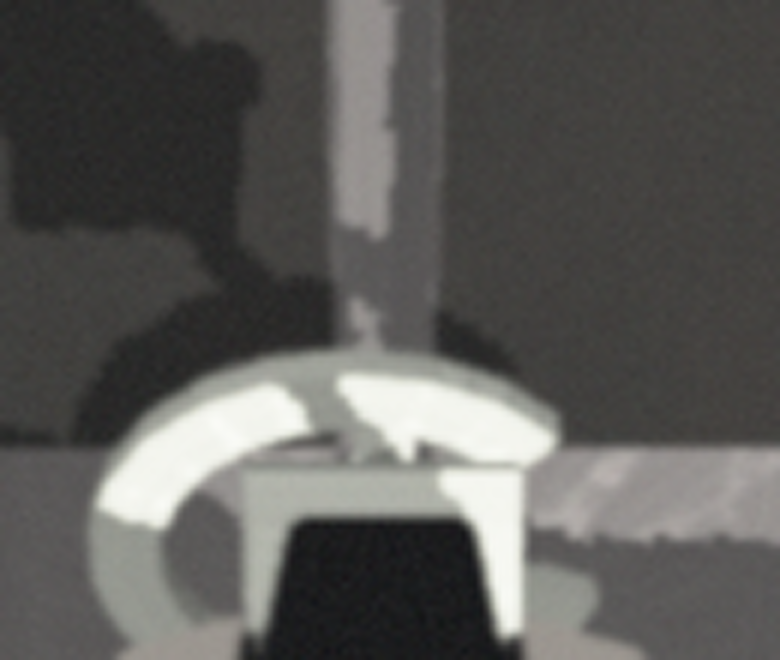

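View pics/z22s.png

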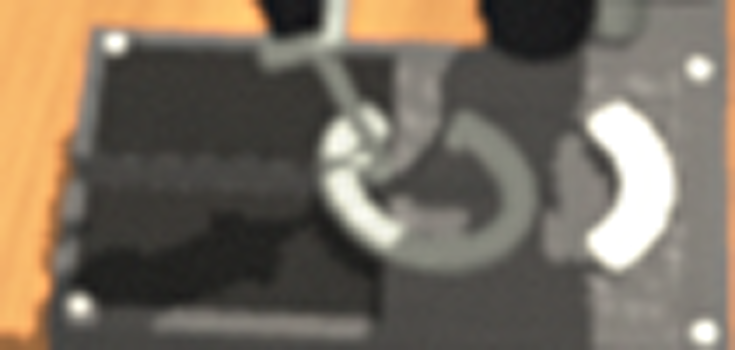

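step_arm:
  targets:
    - [-2.5, -0.8, 0, 0, 0, 0]
    - [-4, -1.3, 0, 0, 0, 0]
    - [-4, -1.3, 0, 0, 0, 0]
    - [-4, -1.3, 0, 0, 0, 0]
    - [-4, -1.3, 0, 0, 0, 0]
    - [-4, -1.3, 0, 0, 0, 0]
    - [-2.5, -0.8, 0, 0, 0, 0]
    - [0, 0, 0, 0, 0, 0]

```text
time_s: 24.1
ee_pos: [0.5542, 0.0477, 0.1578]
eef_rot: [-1.571, -0.314, 0.101]
force: [0.6, 0.2, -3.0]
grip_width: 0.0234
```

```bash
python3 -c "
from look import *
z(23)"
```

```text
t 24.1 toe stage mm [-104.8    1.    63.8] F [ 0.6  0.2 -3. ] w 0.0234
```

View pics/z23w.png

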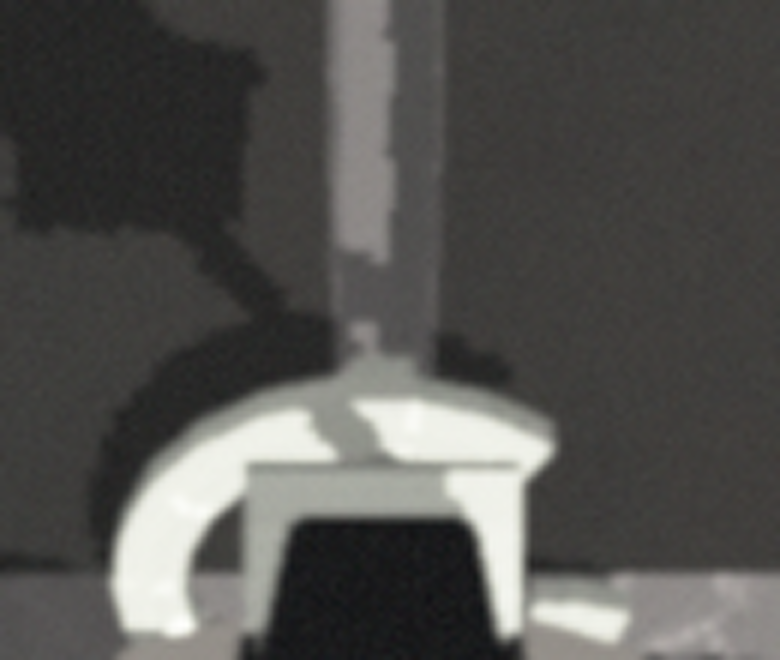

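View pics/z23s.png

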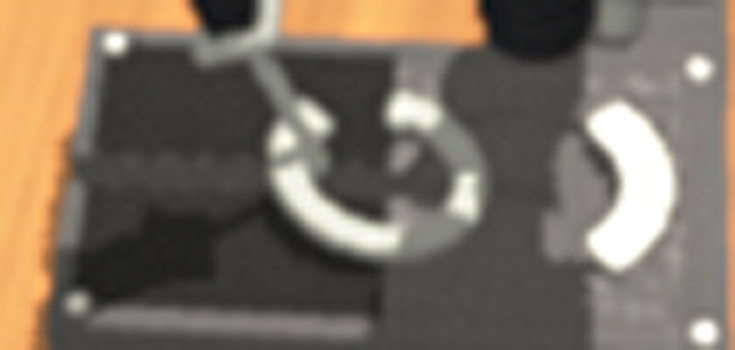

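step_arm:
  targets:
    - [-2.5, -0.8, 0, 0, 0, 0]
    - [-4, -1.3, 0, 0, 0, 0]
    - [-4.5, -1.5, 0, 0, 0, 0]
    - [-4.5, -1.5, 0, 0, 0, 0]
    - [-4.5, -1.5, 0, 0, 0, 0]
    - [-4.5, -1.5, 0, 0, 0, 0]
    - [-4.5, -1.5, 0, 0, 0, 0]
    - [-2.5, -0.8, 0, 0, 0, 0]
    - [0, 0, 0, 0, 0, 0]

```text
time_s: 25.32
ee_pos: [0.5212, 0.0444, 0.1579]
eef_rot: [-1.571, -0.314, 0.101]
force: [0.7, -0.3, -1.5]
grip_width: 0.0235
```

```bash
python3 -c "
from look import *
z(24)"
```

```text
t 25.32 toe stage mm [-138.     1.    63.9] F [ 0.7 -0.3 -1.5] w 0.0235
```

View pics/z24w.png

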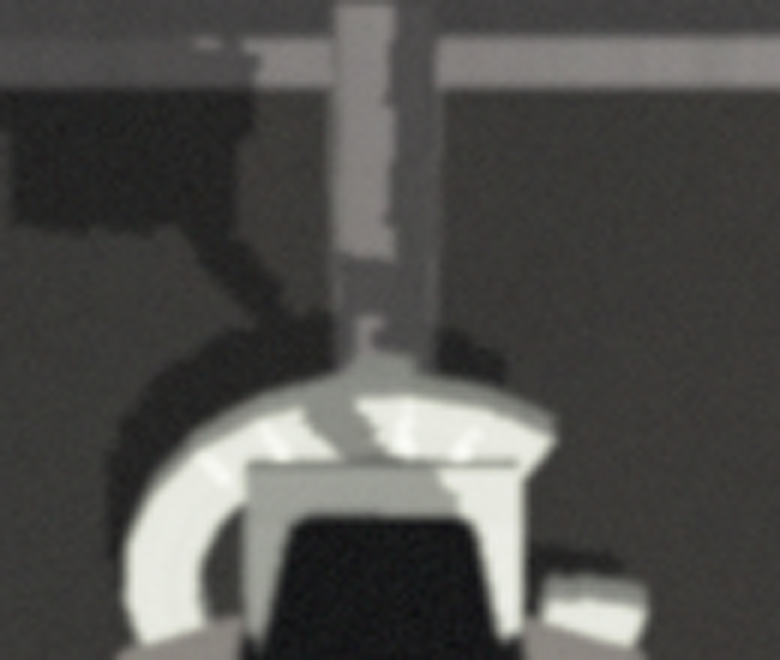

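View pics/z24s.png

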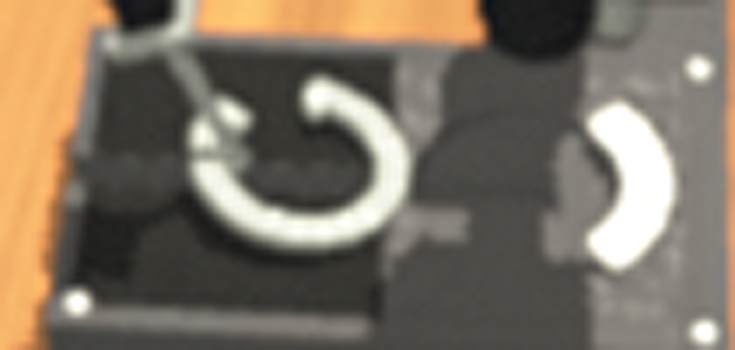

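step_arm:
  targets:
    - [-2.5, -0.8, 0, 0, 0, 0]
    - [-4, -1.3, 0, 0, 0, 0]
    - [-5, -1.6, 0, 0, 0, 0]
    - [-5, -1.6, 0, 0, 0, 0]
    - [-4, -1.3, 0, 0, 0, 0]
    - [-2.5, -0.8, 0, 0, 0, 0]
    - [0, 0, 0, 0, 0, 0]

```text
time_s: 26.3
ee_pos: [0.4972, 0.0419, 0.1579]
eef_rot: [-1.571, -0.314, 0.101]
force: [0.8, -0.9, -1.6]
grip_width: 0.0239
```

```bash
python3 -c "
from look import *
z(25,(-162,1,41))"
```

```text
t 26.3 toe stage mm [-162.2    1.    63.9] F [ 0.8 -0.9 -1.6] w 0.0239
TCP target [0.4974 0.0419 0.135 ] delta in current tool mm [-6.9 21.8  0. ] rotvec deg [ 0.01 -0.02 -0.  ] delta in target tool [-6.9 21.8  0. ]
```

View pics/z25w.png

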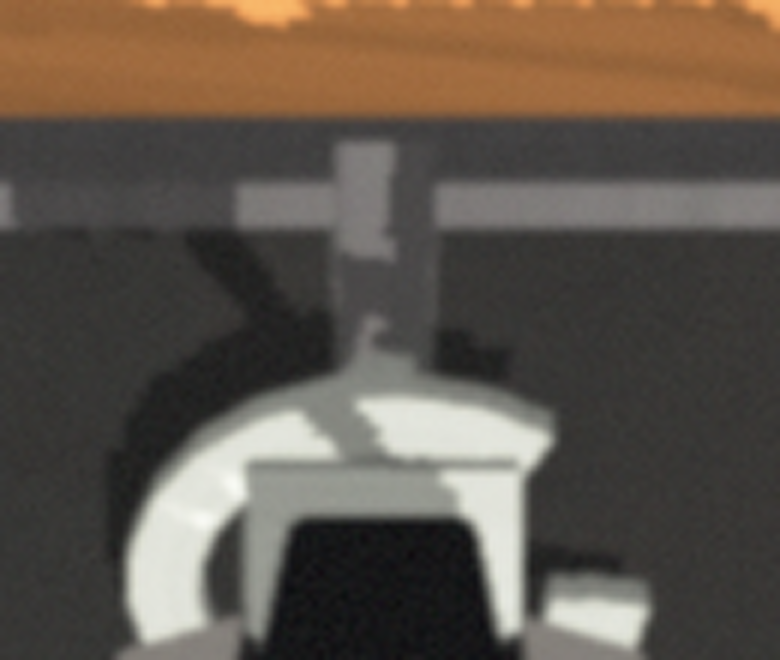

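View pics/z25s.png

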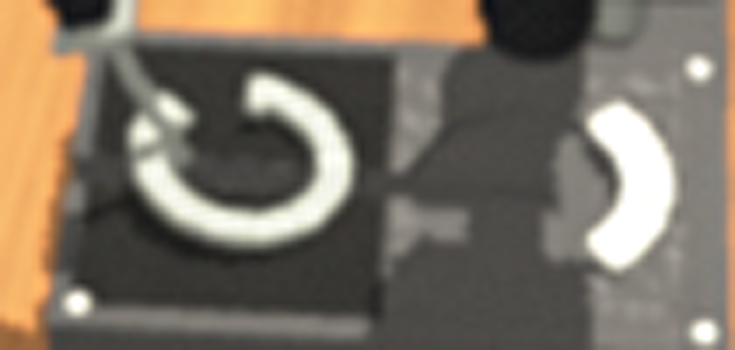

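step_arm:
  targets:
    - [-1.2, 3.8, 0, 0, 0, 0]
    - [-1.2, 3.8, 0, 0, 0, 0]
    - [-1.2, 3.8, 0, 0, 0, 0]
    - [-1.2, 3.8, 0, 0, 0, 0]
    - [-1.2, 3.8, 0, 0, 0, 0]
    - [-0.4, 1.2, 0, 0, 0, 0]
    - [0, 0, 0, 0, 0, 0]
    - [0, 0, 0, 0, 0, 0]

```text
time_s: 27.4
ee_pos: [0.4976, 0.0419, 0.1368]
eef_rot: [-1.571, -0.314, 0.101]
force: [1.2, -0.2, -0.9]
grip_width: 0.0234
```

```bash
python3 -c "
from look import *
z(26,(-138,1,43))"
```

```text
t 27.4 toe stage mm [-161.8    0.9   42.8] F [ 1.2 -0.2 -0.9] w 0.0234
TCP target [0.5213 0.0444 0.137 ] delta in current tool mm [22.7  7.2  0. ] rotvec deg [ 0.01 -0.02  0.01] delta in target tool [22.7  7.2  0. ]
```

View pics/z26w.png

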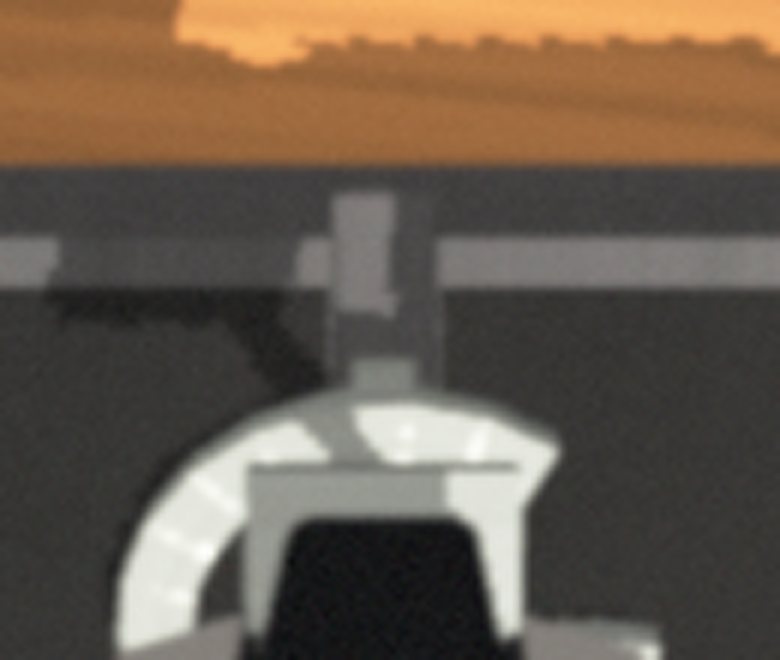

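View pics/z26s.png

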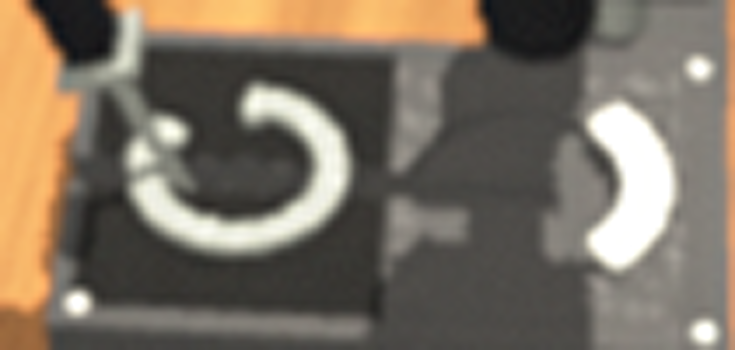

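step_arm:
  targets:
    - [2.4, 0.8, 0, 0, 0, 0]
    - [4.75, 1.55, 0, 0, 0, 0]
    - [4.75, 1.55, 0, 0, 0, 0]
    - [4.75, 1.55, 0, 0, 0, 0]
    - [4.75, 1.55, 0, 0, 0, 0]
    - [4.75, 1.55, 0, 0, 0, 0]
    - [2.4, 0.8, 0, 0, 0, 0]
    - [0, 0, 0, 0, 0, 0]

```text
time_s: 28.5
ee_pos: [0.5275, 0.045, 0.1365]
eef_rot: [-1.571, -0.314, 0.101]
force: [-0.3, -0.0, -1.5]
grip_width: 0.0238
```

```bash
python3 -c "
from look import *
z(27,(-138,1,90))"
```

```text
t 28.5 toe stage mm [-131.8    1.    42.5] F [-0.3 -0.  -1.5] w 0.0238
TCP target [0.5213 0.0444 0.184 ] delta in current tool mm [  8.7 -47.1   0. ] rotvec deg [ 0.   -0.02 -0.01] delta in target tool [  8.7 -47.1   0. ]
```

View pics/z27w.png

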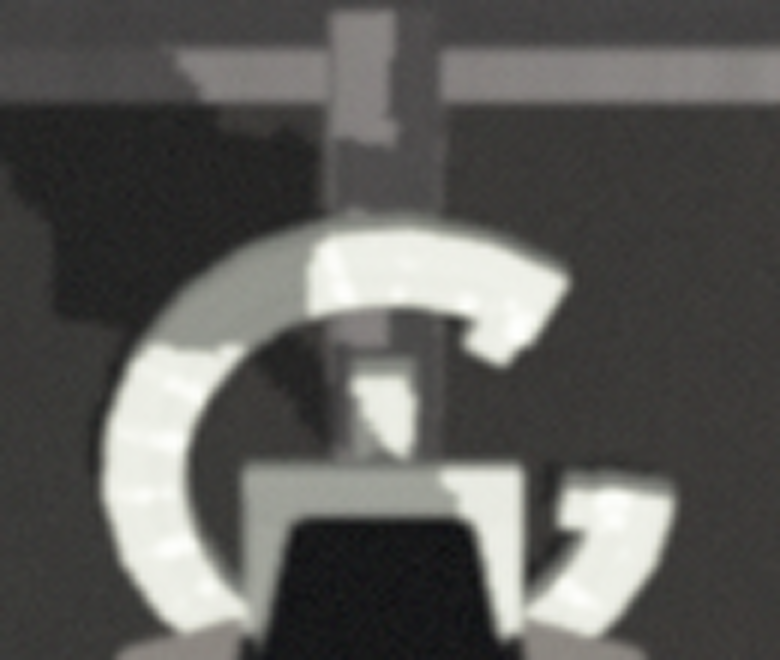

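View pics/z27s.png

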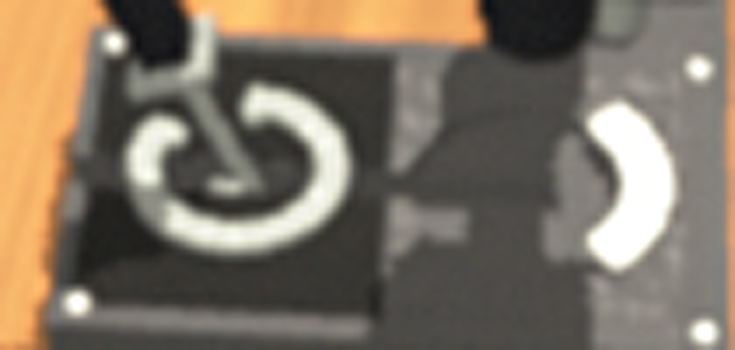

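step_arm:
  targets:
    - [4, -12, 0, 0, 0, 0]
    - [7, -21, 0, 0, 0, 0]
    - [12, -38, 0, 0, 0, 0]
    - [12, -38, 0, 0, 0, 0]
    - [11, -34, 0, 0, 0, 0]
    - [0, 0, 0, 0, 0, 0]

```text
time_s: 29.35
ee_pos: [0.5277, 0.045, 0.2903]
eef_rot: [-1.571, -0.319, 0.102]
force: [0.4, 0.2, -1.9]
grip_width: 0.0236
```

```bash
cat > plan2.py <<'E'
from plan import *
def hrep(goal,lean,yaw,ORG):
    p,R,o=cur(); cp=p+R@ORG
    print("t",round(o["time_s"],2),"pick org",cp.round(4),"eul",np.round(o["eef_rot"],3),"F",o["force"].round(1))
    R2=toolR(lean,yaw); p2=np.array(goal)-R2@ORG
    print("TCP target",p2.round(4),"rotvec cur->target deg",np.degrees(Rn.from_matrix(R.T@R2).as_rotvec()).round(2),"delta cur tool",(R.T@(p2-p)*1000).round(1),"delta target tool",(R2.T@(p2-p)*1000).round(1))
E
python3 - <<'E'
from plan2 import *
hrep((.39,-.35,.25),-6,.0404,np.array([.0061,.020,0]))
E
```

```text
t 29.35 pick org [0.5397 0.0462 0.2732] eul [-1.571 -0.319  0.102] F [ 0.4  0.2 -1.9]
TCP target [ 0.386  -0.3502  0.2705] rotvec cur->target deg [-0.35  3.51 24.3 ] delta cur tool [-178.1  -37.9 -378.7] delta target tool [-154.6   36.1 -389.1]
```

step_arm:
  targets:
    - [-30, -10, -10, 0, 0, 8.1]
    - [-40, -5, -20, 0, 0, 8.1]
    - [-40, 0, -40, 0, 0, 8.1]
    - [-30, 0, -50, 0, 1.7, 0]
    - [-10, 0, -50, 0, 1.8, 0]
    - [0, 0, -50, 0, 0, 0]
    - [0, 0, -50, 0, 0, 0]
    - [0, 0, -50, 0, 0, 0]
    - [0, 0, -50, 0, 0, 0]
    - [0, 0, -20, 0, 0, 0]
    - [0, 0, 0, 0, 0, 0]
    - [0, 0, 0, 0, 0, 0]

```text
time_s: 30.85
ee_pos: [0.4008, -0.3583, 0.2896]
eef_rot: [-1.577, 0.11, 0.041]
force: [-0.6, -0.3, -2.1]
grip_width: 0.0236
```

Run:
```python
from plan2 import *
hrep((.39,-.347,.25),-6,.0404,np.array([.0061,.020,0]))
p,K,R,t=cam("wrist"); np.savez("w30.npz",K=K,R=R,t=t); crop(p,200,140,150,110,5,"pics/w30.png")
p,K,R,t=cam("side"); crop(p,120,180,150,120,5,"pics/s30.png")
```

```text
t 30.85 pick org [ 0.4047 -0.3583  0.269 ] eul [-1.577  0.11   0.041] F [-0.6 -0.3 -2.1]
TCP target [ 0.386  -0.3472  0.2705] rotvec cur->target deg [ 0.36  0.01 -0.31] delta cur tool [-12.1  20.4  11.9] delta target tool [-12.3  20.4  11.8]
```

View pics/w30.png

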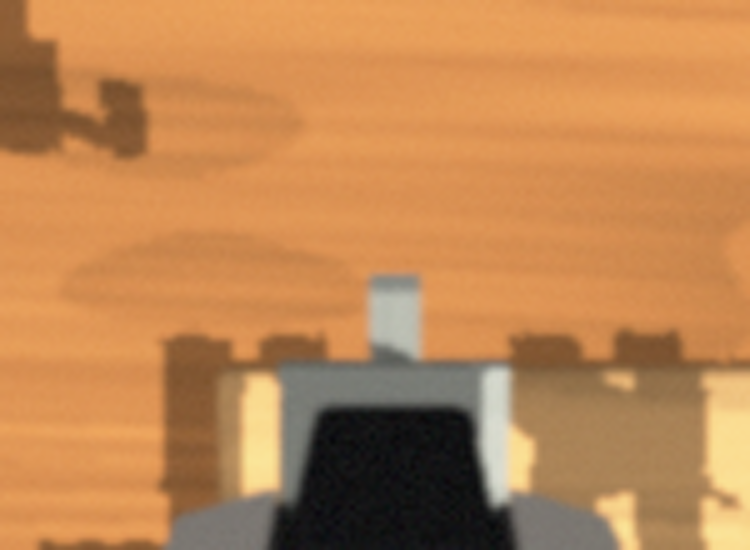

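View pics/s30.png

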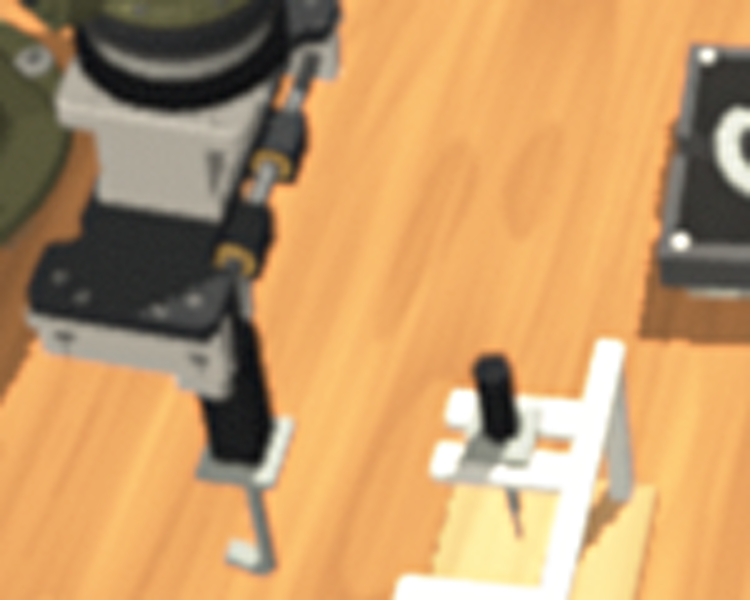

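Run:
```python
from plan import *
from scipy.optimize import least_squares
# camera in tool frame
import station
c=camera("wrist"); T=np.array(c["tool_from_camera"]); K=np.array(c["intrinsics"])
Ti=np.linalg.inv(T)
def pj(X): 
    q=(K@(Ti[:3,:3]@X.T+Ti[:3,3:])).T; return q[:,:2]/q[:,2:]
pk=np.array([[17,-17,6],[17,17,6],[12,-12,6],[12,12,6],[19.3,-5,-78.9],[19.3,5,-78.9],[16.7,-5,-73.5],[16.7,5,-73.5]])/1000.
def mod(d,sx,sy,sz):
    # pick->tool: x->-x, y->? , z->-y ; grasp (sx.. )
    X=np.c_[-pk[:,0],-(pk[:,2]-.0393),pk[:,1]]  # relative to grasp pt, z sign: px left = -tool z
    d=np.radians(d); Y=np.c_[X[:,0]*np.cos(d)+X[:,1]*np.sin(d),X[:,1]*np.cos(d)-X[:,0]*np.sin(d),X[:,2]]
    return Y+[sx,-.019+sy,sz]
u=lambda a:np.array([[(x+.5)/5-.5+200,(y+.5)/5-.5+140] for x,y in a])
A=u([(280,333),(516,333),(318,382),(470,382),(373,225),(425,225),(375,240),(424,240)])
B=u([(281,365),(511,365),(318,408),(470,408),(369,275),(421,275),(371,291),(419,291)])
for nm,px in(("w4",A),("w30",B)):
    for fixy in (0,1):
        f=lambda p:(pj(mod(p[0],p[1]/1e3,0 if fixy else p[3]/1e3,p[2]/1e3))-px).ravel()
        s=least_squares(f,[0,1,0,0]); print(nm,s.x.round(2),s.fun.reshape(-1,2).round(1).tolist())
```

```text
w4 [-0.39  3.67 -0.33  3.69] [[0.4, 1.6], [-0.4, 1.6], [-0.3, -1.6], [1.9, -1.6], [-0.4, -0.3], [-0.6, -0.3], [-0.8, 0.3], [-0.3, 0.3]]
w4 [-0.19  2.62 -0.34  0.  ] [[-0.0, 1.5], [-0.0, 1.5], [-0.6, -1.6], [2.2, -1.6], [-0.4, -0.3], [-0.5, -0.3], [-0.9, 0.4], [-0.2, 0.4]]
w30 [ 3.32  6.99 -0.72  6.78] [[0.1, 1.0], [-0.4, 1.0], [-0.5, -1.0], [1.0, -1.0], [0.1, -0.1], [-0.3, -0.1], [-0.3, 0.1], [0.2, 0.1]]
w30 [ 3.63  4.97 -0.72  0.  ] [[-0.5, 0.9], [0.2, 0.9], [-1.0, -0.9], [1.5, -0.9], [0.0, -0.1], [-0.2, -0.1], [-0.5, 0.1], [0.3, 0.1]]
```

Run:
```python
from plan2 import *
hrep((.397,-.3498,.142),-3.7,.0404,np.array([.0067,.0205,0]))
```

```text
t 31.0 pick org [ 0.4054 -0.3583  0.2691] eul [-1.578  0.109  0.041] F [ 0.5 -0.7 -1.4]
TCP target [ 0.3916 -0.35    0.1629] rotvec cur->target deg [ 0.41  0.04 -2.57] delta cur tool [  4.9 127.4   9.6] delta target tool [ -0.8 127.6   8.7]
```

step_arm:
  targets:
    - [0, 0, 4.3, 0.4, 0, -2.6]
    - [0, 30, 4.4, 0, 0, 0]
    - [0, 40, 0, 0, 0, 0]
    - [0, 40, 0, 0, 0, 0]
    - [-0.8, 17, 0, 0, 0, 0]
    - [0, 0, 0, 0, 0, 0]
    - [0, 0, 0, 0, 0, 0]

```text
time_s: 31.88
ee_pos: [0.3921, -0.3513, 0.1648]
eef_rot: [-1.572, 0.062, 0.04]
force: [0.6, -0.5, -1.6]
grip_width: 0.0234
```

Run:
```python
from plan2 import *
hrep((.477,-.3466,.142),-3.7,.0404,np.array([.0067,.0205,0]))
p,K,R,t=cam("wrist"); np.savez("w31.npz",K=K,R=R,t=t); crop(p,200,140,150,110,5,"pics/w31.png")
p,K,R,t=cam("side"); crop(p,140,220,130,120,5,"pics/s31.png")
```

```text
t 31.88 pick org [ 0.3975 -0.3511  0.1439] eul [-1.572  0.062  0.04 ] F [ 0.6 -0.5 -1.6]
TCP target [ 0.4716 -0.3468  0.1629] rotvec cur->target deg [ 0.08 -0.02  0.13] delta cur tool [79.6 -3.   1.3] delta target tool [79.6 -3.2  1.3]
```

View pics/w31.png

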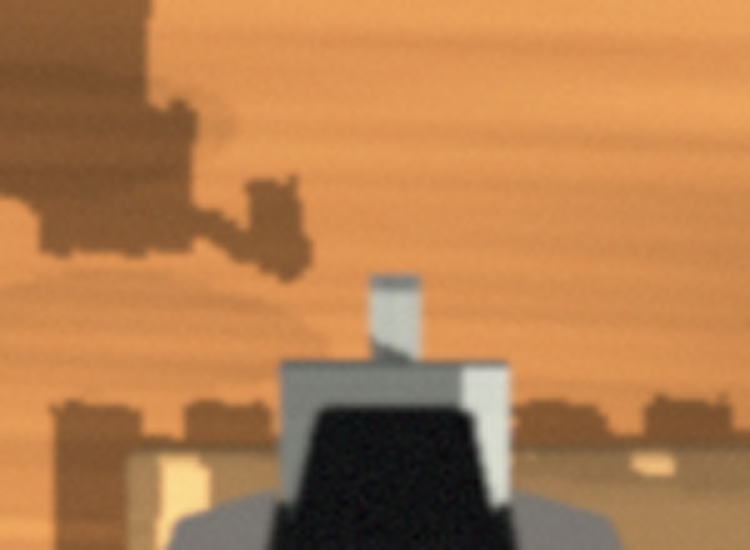

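View pics/s31.png

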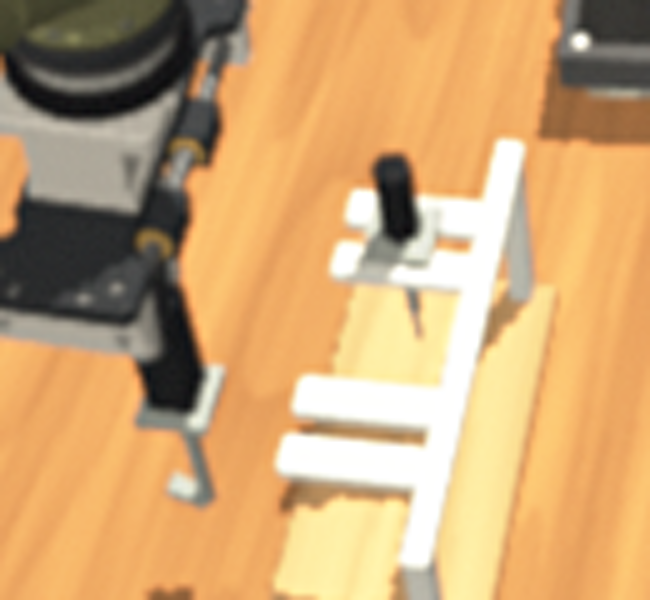

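step_arm:
  targets:
    - [10, 0, 1.2, 0, 0, 0]
    - [15, 0, 0, 0, 0, 0]
    - [15, -0.5, 0, 0, 0, 0]
    - [0, 0, 0, 0, 0, 0]
    - [0, 0, 0, 0, 0, 0]

```text
time_s: 32.6
ee_pos: [0.4313, -0.3479, 0.1609]
eef_rot: [-1.57, 0.065, 0.04]
force: [-0.3, -0.2, -1.9]
grip_width: 0.0235
```

Run:
```python
from plan2 import *
hrep((.477,-.3466,.142),-3.7,.0404,np.array([.0067,.0205,0]))
p,K,R,t=cam("wrist"); np.savez("w32.npz",K=K,R=R,t=t); crop(p,200,140,150,110,5,"pics/w32.png")
p,K,R,t=cam("side"); crop(p,140,220,130,120,5,"pics/s32.png")
```

```text
t 32.6 pick org [ 0.4367 -0.3477  0.14  ] eul [-1.57   0.065  0.04 ] F [-0.3 -0.2 -1.9]
TCP target [ 0.4716 -0.3468  0.1629] rotvec cur->target deg [-0.03  0.   -0.01] delta cur tool [40.1 -4.6 -0.5] delta target tool [40.1 -4.6 -0.5]
```

View pics/w32.png

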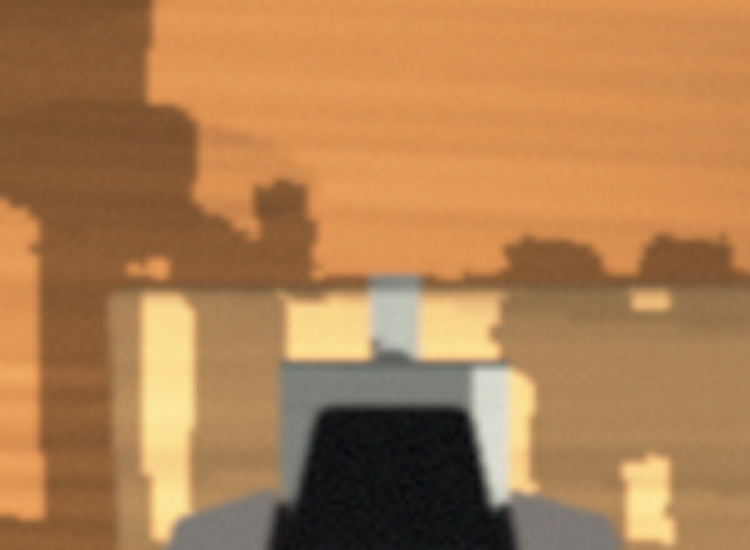

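View pics/s32.png

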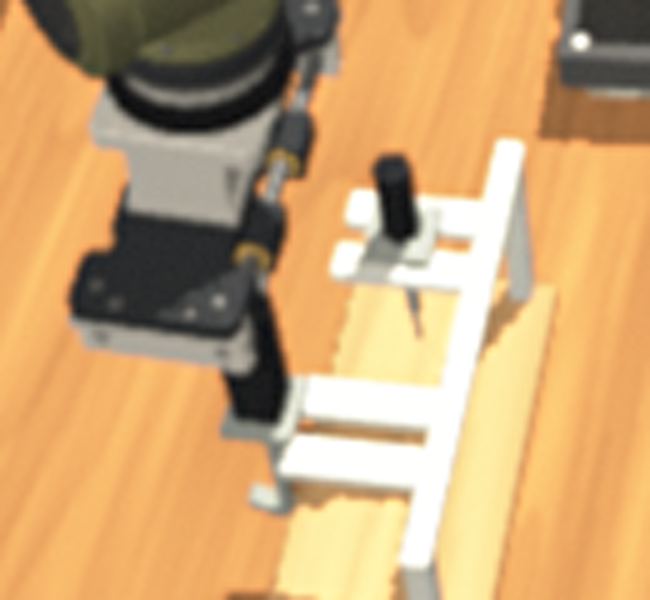

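step_arm:
  targets:
    - [8, -3, 0, 0, 0, 0]
    - [10, 0, 0, 0, 0, 0]
    - [10, 0, 0, 0, 0, 0]
    - [10, 0, 0, 0, 0, 0]
    - [2.3, 0, 0, 0, 0, 0]
    - [0, 0, 0, 0, 0, 0]

```text
time_s: 33.45
ee_pos: [0.4718, -0.3463, 0.1613]
eef_rot: [-1.57, 0.065, 0.04]
force: [0.3, 0.5, -1.1]
grip_width: 0.0236
```

Run:
```python
from plan2 import *
hrep((.477,-.3466,.131),-3.7,.0404,np.array([.0067,.0205,0]))
p,K,R,t=cam("wrist"); np.savez("w33.npz",K=K,R=R,t=t); crop(p,200,140,150,110,5,"pics/w33.png")
p,K,R,t=cam("side"); crop(p,160,230,120,120,5,"pics/s33.png")
```

```text
t 33.45 pick org [ 0.4772 -0.3461  0.1404] eul [-1.57   0.065  0.04 ] F [ 0.3  0.5 -1.1]
TCP target [ 0.4716 -0.3468  0.1519] rotvec cur->target deg [-0.02  0.   -0.  ] delta cur tool [ 0.4  9.4 -0.5] delta target tool [ 0.4  9.4 -0.5]
```

View pics/w33.png

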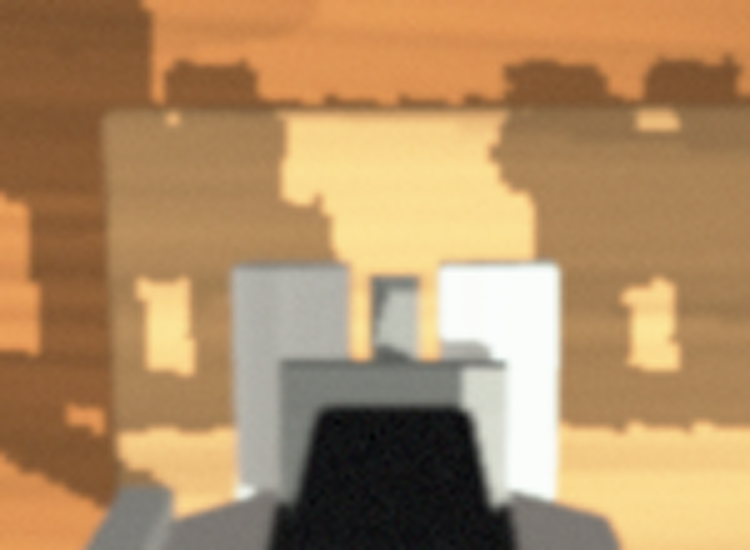

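View pics/s33.png

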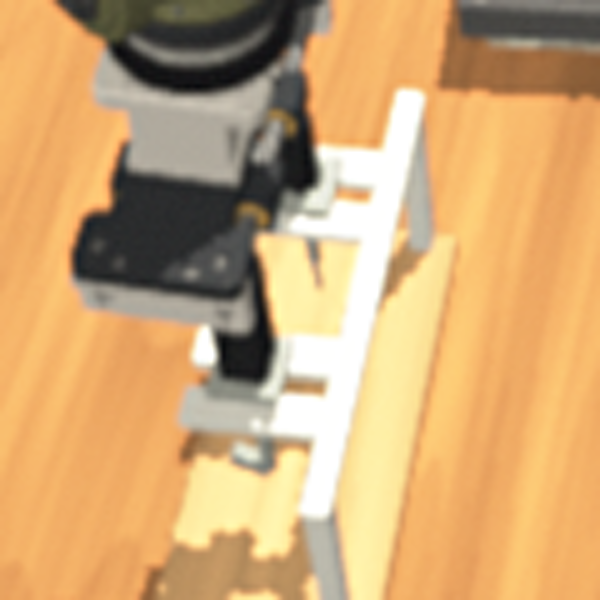

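step_arm:
  targets:
    - [0, 3, 0, 0, 0, 0]
    - [0, 3, 0, 0, 0, 0]
    - [0, 1, 0, 0, 0, 0]
    - [0, 0, 0, 0, 0, 0]

```text
time_s: 34.05
ee_pos: [0.4713, -0.3464, 0.1545]
eef_rot: [-1.571, 0.064, 0.04]
force: [-0.3, -0.3, -2.1]
grip_width: 0.0235
```

step_arm:
  targets:
    - [0, 1, 0, 0, 0, 0]
    - [0, 1, 0, 0, 0, 0]
    - [0, 0, 0, 0, 0, 0]

```text
time_s: 34.42
ee_pos: [0.4715, -0.3465, 0.1543]
eef_rot: [-1.572, 0.063, 0.04]
force: [-3.0, 4.3, 12.9]
grip_width: 0.0237
```

step_arm:
  targets:
    - [0, -1, 0, 0, 0, 0]
    - [0, 0, 0, 0, 0, 0]

```text
time_s: 34.67
ee_pos: [0.4714, -0.3465, 0.1543]
eef_rot: [-1.571, 0.064, 0.04]
force: [-3.0, 3.0, 7.9]
grip_width: 0.0233
```

Run:
```python
from plan2 import *
print(get_obs()["force"])
p,K,R,t=cam("wrist"); crop(p,200,140,150,110,5,"pics/w34.png")
p,K,R,t=cam("side"); crop(p,160,230,120,120,5,"pics/s34.png")
```

```text
[-2.96875781  2.98637504  7.90917373]
```

View pics/w34.png

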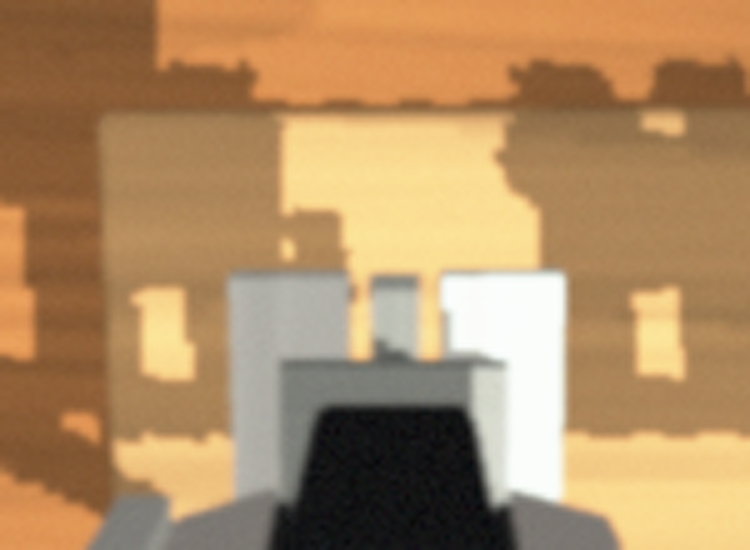

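View pics/s34.png

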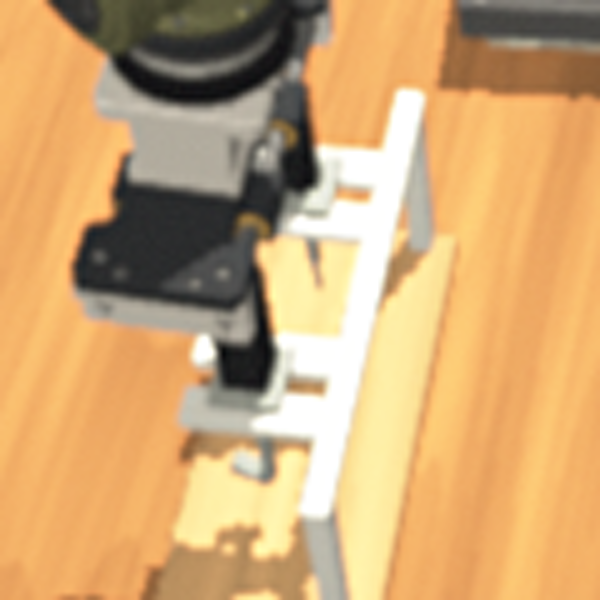

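step_arm:
  targets:
    - [0, 0, 0, 0, 0, 0]
    - [0, 0, 0, 0, 0, 0]
    - [0, 0, 0, 0, 0, 0]
    - [0, 0, 0, 0, 0, 0]
  gripper: 0.3

```text
time_s: 35.28
ee_pos: [0.4712, -0.3464, 0.1534]
eef_rot: [-1.57, 0.064, 0.04]
force: [-0.2, -0.0, -0.2]
grip_width: 0.0592
```

Run:
```python
from plan2 import *
o=get_obs();print(o["force"],o["grip_width"],o["time_s"])
p,K,R,t=cam("wrist"); crop(p,200,140,150,110,5,"pics/w35.png")
p,K,R,t=cam("side"); crop(p,160,230,120,120,5,"pics/s35.png")
```

```text
[-0.23788248 -0.01080639 -0.19771446] 0.05924410635182078 35.275
```

View pics/w35.png

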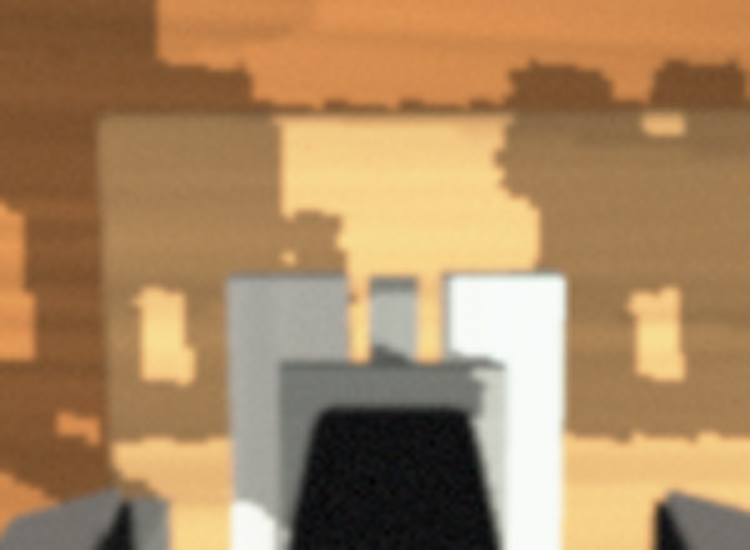

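View pics/s35.png

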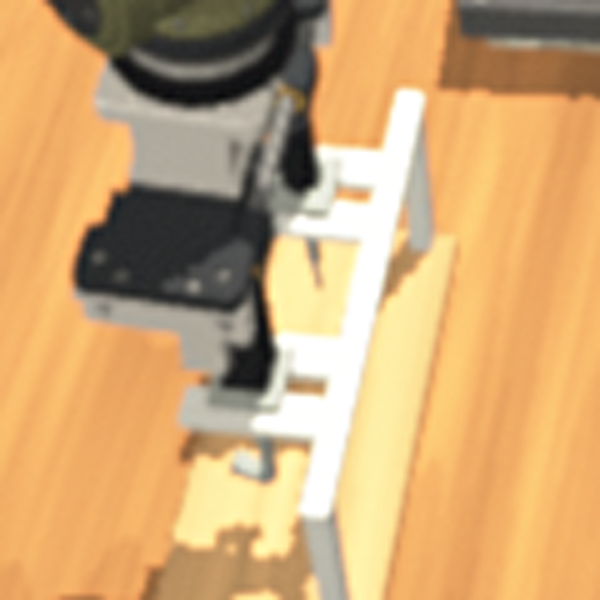

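Hanging squarely. Retract up and back, then check everything.

step_arm:
  targets:
    - [0, -15, 0, 0, 0, 0]
    - [0, -40, 0, 0, 0, 0]
    - [0, -50, 0, 0, 0, 0]
    - [0, -50, 0, 0, 0, 0]
    - [-50, 0, 0, 0, 0, 0]
    - [-50, 0, 0, 0, 0, 0]
    - [0, 0, 0, 0, 0, 0]

```text
time_s: 36.25
ee_pos: [0.3796, -0.3503, 0.317]
eef_rot: [-1.573, 0.062, 0.038]
force: [0.2, -0.4, 0.4]
grip_width: 0.0612
```

Run:
```python
from plan2 import *
o=get_obs();print(o["force"],o["ee_pos"],o["time_s"])
p,K,R,t=cam("top"); cv2.imwrite("pics/top9.png",p[:,:,::-1]); crop(p,225,135,85,115,5,"pics/t9.png")
p,K,R,t=cam("side"); cv2.imwrite("pics/side9.png",p[:,:,::-1]); crop(p,180,170,180,180,4,"pics/s9.png")
```

```text
[ 0.23731966 -0.37350386  0.37122913] [ 0.37962212 -0.35033751  0.31696923] 36.25
```

View pics/top9.png

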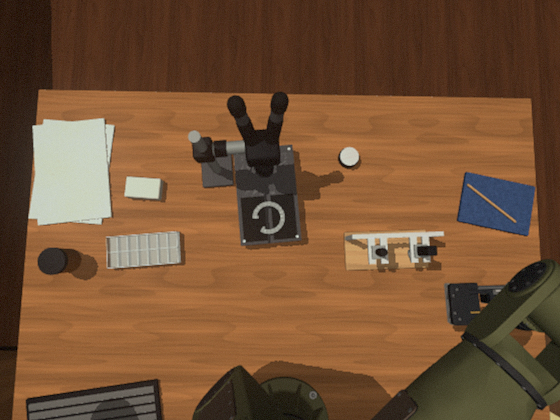

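View pics/t9.png

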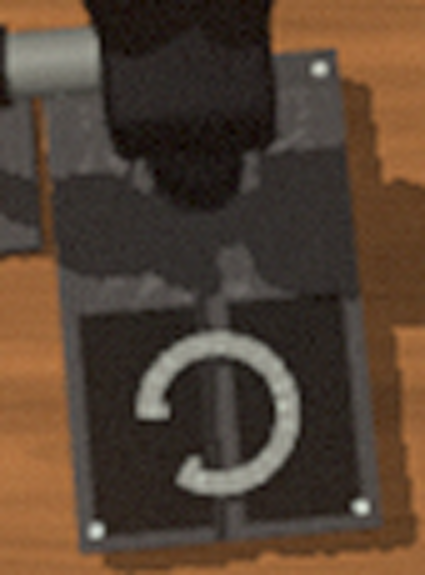

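View pics/s9.png

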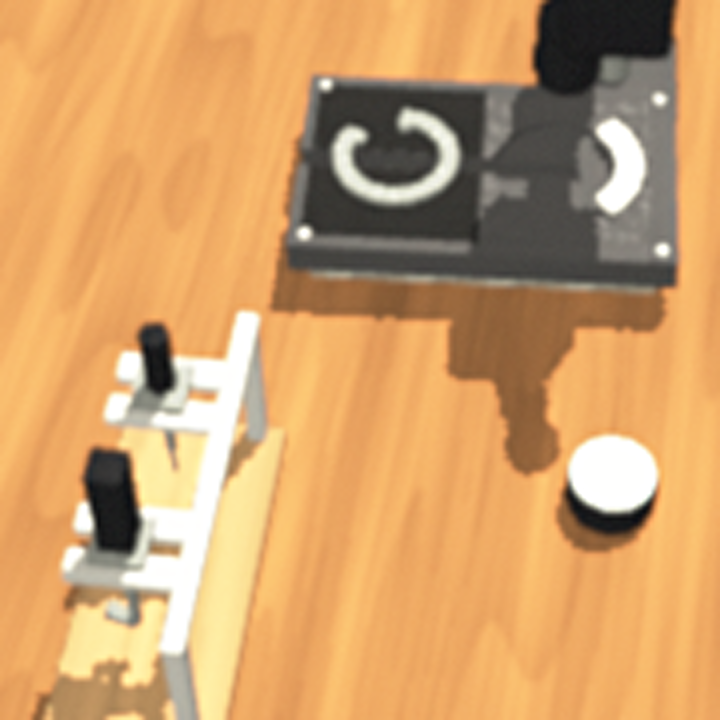

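The ring lies flat and fully on the pad, the pick hangs upright in its place, and nothing else has moved. I'm handing in.

```bash
python3 -c "
from station import job
print(job.hand_in())"
```

```text
the job is handed in; nothing more can be done
None
```

The job is done and handed in at about 36 s of the 64 s allowed. I hooked the toe under the ring's end from inside the ring and lifted the ring out of its groove. I then drew it onto the pad, lowered the toe into the slot to unhook it, and hung the pick back in its fork.

**Problems on the way:**
- **Jam under the lip:** I lifted the ring too steeply at first and it jammed. The wrist force read about 52 N, under the 120 N limit, and the pick turned about 4° and slid about 3 mm in the grip. I backed off and lifted lower, and the ring came free.
- **Slip off the toe:** The ring slid off the toe once, halfway out. I re-hooked it through the slot, with the gripper tilted to make up for the turned pick.

**Last checks:** After I pulled the arm back, the top and side pictures showed the following:
- **Ring:** flat and wholly on the pad, with clear margin all round.
- **Pick:** upright, with its collar on both tines, about 1–2 mm further forward than it started.
- **Other things:** the probe, tin, block and organiser appear unmoved. I saw no contact with the microscope.
- **Robot:** touching nothing.

No check failed. I read the force only at the end of each move, so a higher force in between would not have shown.

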